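# Reset the drawing board and right the colour jars

### The job

Get the drawing corner ready: the drawing board stands too steep, so lift it past its top notch until the orange catch trips back, lower it fully flat so that the catch sets again, then raise it to rest in its second notch from the bottom. Some colour jars have tipped over in the clear lane; at any time, stand every one of them upright on the floor of the lane, so that at the end all jars there stand. Leave the tumbler, the coasters and the lamp base where they are.

Things in the scene. Friction and masses are not known exactly. Their poses are not given: they have to be found in the camera images.
- board (a joint): tilt of the drawing board (rad): 0 flat, grows as its handle edge is raised, hard stop at 1.40. It rests in its notches at about 0.33 (first, lowest), 0.56 (second), 0.77 (third), 0.99 (fourth, top). To set a notch, raise 0.07 to 0.10 past it and let the board sink back. Damped hinge: with the catch tripped and let go it sinks flat in about 6 s; 3 N at the handle hold it, 6 to 12 N lift it
- handle (a point): middle of the red round handle bar of the board, 12 mm diameter; its free length of 98 mm between two arms lies level, parallel to the hinge, 34 mm beyond the edge of the board (free space on both sides of the bar), 235 mm from the hinge axis; 86 mm above the table when the board is flat. It turns freely in a grip, so the tool may stay upright while following the arc
- hinge (a point): middle of the board's hinge axis, 86 mm above the table; the handle moves on a vertical circle of 235 mm radius about it. x of the stand points from handle to hinge; at the +y end of the axis is the orange catch with a round knob. Leaning to the board it rides over the pins as the board rises and stops it from sinking. Lifting to about 1.30 rad trips it back by itself (wait half a second), lowering fully flat sets it again. The stand is fixed
- lane: clear acrylic tray, fixed, 130 x 490 mm outside (x and y), floor 5 mm thick, lips 5 mm thick whose tops are 12 mm above the table; inside 120 x 480 mm. Origin at the centre of its underside on the table, y along the lane. Six jar places lie on its middle line, 78 mm apart, at y = -195, -117, -39, 39, 117 and 195 mm
- jar1_ball (a point): centre of the 34 mm cork ball on a blue jar: square body 50 x 50 x 60 mm, ball centre 76 mm above its underside, 93 mm tall, 0.28 kg, bottom-heavy. The x axis runs from the base out through the ball (up when it stands). Pinched by the ball with 4 to 8 N and lifted, it swings base down, to 10 to 45 degrees short of upright; tilt the tool for the rest. Starts lying across the lane.
- jar2_ball (a point): centre of the 34 mm cork ball on a red jar: square body 50 x 50 x 60 mm, ball centre 76 mm above its underside, 93 mm tall, 0.28 kg, bottom-heavy. The x axis runs from the base out through the ball (up when it stands). Pinched by the ball with 4 to 8 N and lifted, it swings base down, to 10 to 45 degrees short of upright; tilt the tool for the rest. Starts lying across the lane.
- jar3_ball (a point): centre of the 34 mm cork ball on a yellow jar: square body 50 x 50 x 60 mm, ball centre 76 mm above its underside, 93 mm tall, 0.28 kg, bottom-heavy. The x axis runs from the base out through the ball (up when it stands). Pinched by the ball with 4 to 8 N and lifted, it swings base down, to 10 to 45 degrees short of upright; tilt the tool for the rest. Starts lying across the lane.
- jar4_ball (a point): centre of the 34 mm cork ball on a green jar: square body 50 x 50 x 60 mm, ball centre 76 mm above its underside, 93 mm tall, 0.28 kg, bottom-heavy. The x axis runs from the base out through the ball (up when it stands). Pinched by the ball with 4 to 8 N and lifted, it swings base down, to 10 to 45 degrees short of upright; tilt the tool for the rest. Starts lying across the lane.
- jar5_ball (a point): centre of the 34 mm cork ball on a brown jar: square body 50 x 50 x 60 mm, ball centre 76 mm above its underside, 93 mm tall, 0.28 kg, bottom-heavy. The x axis runs from the base out through the ball (up when it stands). Pinched by the ball with 4 to 8 N and lifted, it swings base down, to 10 to 45 degrees short of upright; tilt the tool for the rest. Starts lying across the lane.
- jar6_ball (a point): centre of the 34 mm cork ball on a grey jar: square body 50 x 50 x 60 mm, ball centre 76 mm above its underside, 93 mm tall, 0.28 kg, bottom-heavy. The z axis runs from the base out through the ball (up when it stands). Pinched by the ball with 4 to 8 N and lifted, it swings base down, to 10 to 45 degrees short of upright; tilt the tool for the rest. Starts upright.
- tumbler_mid (a point): green glass tumbler, 72 mm across, 95 mm tall; point on its axis half-way up, z up. Stands behind the lane; leave alone
- coasters_mid (a point): pair of round oak coasters, 97 mm across, 18 mm high together; centre. Behind the lane; leave alone
- lamp: matte black lamp base, disc 100 mm across with a 166 mm tall stem; origin under the disc. Behind the lane; leave alone
Not all that is in view belongs to the job. Leave any purple look-alike of the part that bears jar4_ball alone.

How it is judged:
By the outcome, as a careful person would: the job done as asked, in the order asked, and still so for the second after the job is handed in, with the robot touching nothing.
Of jar1, jar2, jar3, jar4, jar5 only 3 to 5 are there at a start; the rules pass over those that are not, and their reading is None.
At some moment in a run one of jar1, jar2, jar3, jar4, jar5 may be knocked a few centimetres aside while the robot is not near it.
Once in a run the grip may slacken for a moment while it holds something.
It also fails if it takes over 210 s, if anything falls off the work surface, if the arm or the gripper's body presses on something with over 40 N, if the wrist force passes 120 N, or if a joint passes its speed limit or range.

### The arm

A 6-joint arm with a two-finger parallel gripper is mounted at the origin on the work surface. World frame = base frame: x ahead of the robot, y to its left, z up, the work surface at z = 0. Lengths are in m, angles in rad, forces in N, time in s.
With the tool pointing down it reaches from about 0.35 to 0.975 m from the base axis. Payload 4.9 kg.
Tool frame: the origin (TCP) lies between the finger pads; the fingertips stand 17 mm ahead of it and the grasp point (between the pads) lies 2 mm behind it; z points along the fingers, y is the direction in which the jaws open and shut (so a half turn about z gives the same grasp; the last joint's range is limited). The gripper opens to 85 mm and grips with 20 to 120 N. Pads are 22 mm wide; open, the fingers measure 114 mm over their backs; the gripper's body (76 mm by 85 mm) begins 54 mm behind the grasp point. The pads swing forward as they close: fully open they stand 13 mm farther back than shut.
Start: joints at [1.231, 0.053, 1.613, -0, 1.476, -0.119], TCP at [0.137, 0.61, 0.248] pointing down, gripper open.
Joint ranges: [-3.01, 3.01], [-1.01, 2.22], [0.06, 2.58], [-1.02, 4.17], [0.09, 2.62], [-3.14, 3.14]. Speed limits (rad/s): [2.57, 2.57, 3.14, 3.14, 3.14, 3.14].

### API

Orientations are given as a unit quaternion [w, x, y, z].
In Python, from plant import state, grab_frame, camera_model, job_done, find_in, silhouettes, landmark_of gives the robot as it stands.
- The arm moves only by the shell command python3 -m crank 'ROWS'. ROWS is JSON, a list of rows, each an object with "angular": the turn, a rotation vector about the tool's x, y, z each as a share of 5 degrees, from -1 to 1, a list of three; "delta_pos": the shift along the tool's x, y, z each as a share of 3 cm, from -1 to 1, a list of three; "gripper": the opening, from 0 (shut) to 1 (fully open). In form: [{"angular": [ax, ay, az], "delta_pos": [tx, ty, tz], "gripper": gripper}, ...]. A call has 1 to 12 rows; each row shifts and turns the commanded pose from where the row before left it, along the tool's axes as they then stand; what a row does not reach is not made up. A row lasts 1/8 s, in which the tool goes at most 62.5 mm and 10.7 degrees, less where a joint would pass 70% of its speed; a pose out of reach is approached as far as the arm can. A call with a number of a shift or a turn outside -1 to 1 is refused whole. A call with a gripper value outside its range is refused whole. The fingers move at their own pace and stop on an object; the grip force is fixed at half the most. Time passes only in rows, so rows that do not move let the fingers close. It gives the time, the measured TCP pose, the force and the opening at its end, in the units of the state.
- state(): the state, without advancing time (a new reading comes with each control period).
- grab_frame(name): name is "side" or "top"; returns the picture (480x640x3 uint8, red, green, blue); there is no depth.
- camera_model(name): a dict with "camera_matrix" (3x3 intrinsics, pixels), "dist_coeffs" ([k1, k2, p1, p2, k3] as OpenCV has them; the pictures are not rectified), "rvec" (rotation vector, rad) and "tvec" (3), from world to camera coordinates, as OpenCV has them. Camera axes: x right, y down, z forward; pixel columns grow to the right and rows downward; lengths in m; the calibration is good to about 2 mm. A picture is of the moment at which its call begins. camera_model takes no time and is no camera call.
- job_done(): hands the job in, once; it reports no verdict.
Trained networks look in the newest picture that a camera, given by its name, has taken for a name from the list of things; names that differ only in an ending like _2 or _b are one class to them, and where a whole thing is asked for, a point or a joint stands for the part that bears it (a point fixed in the world has none). Each returns a list of dicts, best first, with "conf" (0 to 1); they miss things now and then, are a little off and sometimes report something else, mostly with a low value. They report only what shows in the picture. A call takes as long as a camera call. They do not tell look-alikes from the thing itself.
- find_in(camera, target): "bbox" ([left, top, right, bottom] in pixels, round what is visible of it).
- silhouettes(camera, target): "mask" (480x640 bool, what is visible of it) and "bbox" ([left, top, right, bottom] in pixels, round what is visible of it).
- landmark_of(camera, target): "pixel" ([column, row] in pixels: a listed point, or the origin of a listed thing).
The state is a dict: "time": time; "joint_pos": joint angles; "joint_vel": joint speeds; "joint_efforts": joint torques, N m; "tool_pos": TCP position; "tool_rot": TCP orientation; "contact_force": force on the tool from outside, world axes, zero at the start; "ft_torque": the same for the moment, N m; "gripper_width": opening from 0.0 (shut) to 1.0 (fully open).
Only numpy, scipy, OpenCV 4.12 (cv2) and the standard library are available. Lean on these libraries where they do the work, as an engineer would, in place of code of your own. Each camera call takes 0.05 s, during which the arm holds its last target.

## Working session

There is one attempt and no reset: what is moved stays moved. The work goes in short steps, Python scripts to look and compute and a shell command to move; the robot and the scene stay as the last step left them, time stands still between calls to the robot, and variables do not carry over. Pictures are saved under pics/ and viewed, and the job is handed in when it is done.

```bash
ls; mkdir -p pics
cat > h.py <<'E'
import numpy as np, cv2
from plant import *
def save(cam,name):
    im=grab_frame(cam); cv2.imwrite(f'pics/{name}.png',cv2.cvtColor(im,cv2.COLOR_RGB2BGR)); return im
def ray(cam,px):
    m=camera_model(cam); K=np.array(m['camera_matrix'],float);d=np.array(m['dist_coeffs'],float)
    R,_=cv2.Rodrigues(np.array(m['rvec'],float)); t=np.array(m['tvec'],float).reshape(3)
    u=cv2.undistortPoints(np.array([[px]],float),K,d).reshape(2)
    return -R.T@t, R.T@np.array([u[0],u[1],1.])
def atz(cam,px,z):
    o,d=ray(cam,px); return o+d*(z-o[2])/d[2]
def proj(cam,P):
    m=camera_model(cam); p,_=cv2.projectPoints(np.array(P,float).reshape(-1,3),np.array(m['rvec'],float),np.array(m['tvec'],float),np.array(m['camera_matrix'],float),np.array(m['dist_coeffs'],float)); return p.reshape(-1,2)
def tri(p1,p2,c1='side',c2='top'):
    o1,d1=ray(c1,p1);o2,d2=ray(c2,p2);d1/=np.linalg.norm(d1);d2/=np.linalg.norm(d2)
    A=np.stack([d1,-d2],1);s=np.linalg.lstsq(A,o2-o1,rcond=None)[0]
    a=o1+s[0]*d1;b=o2+s[1]*d2
    return (a+b)/2,np.linalg.norm(a-b)
E
python3 - <<'E'
from h import *
np.set_printoptions(precision=3,suppress=True)
for c in('side','top'):
    save(c,c+'0'); o,d=ray(c,[320,240]); print(c,o,d)
s=state()
for k in s: print(k,np.round(s[k],3))
E
```

```text
pics
side [ 0.4   -0.864  0.921] [ 0.099  0.725 -0.682]
top [ 0.357 -0.003  1.406] [ 0.127  0.014 -0.992]
time 0.1
joint_pos [ 1.231  0.053  1.614 -0.     1.476 -0.119]
joint_vel [ 0.    -0.002 -0.003 -0.001  0.002 -0.001]
joint_efforts [  0.001 -39.491 -37.136  -0.      0.004  -0.   ]
tool_pos [0.137 0.609 0.247]
tool_rot [-0.     0.11   0.994 -0.001]
contact_force [ 0.717 -1.1   -0.151]
ft_torque [ 0.029  0.014 -0.004]
gripper_width 0.999
```

View pics/side0.png

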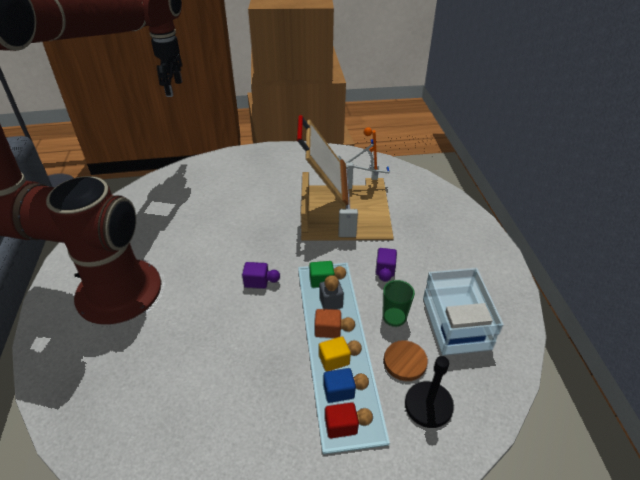

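View pics/top0.png

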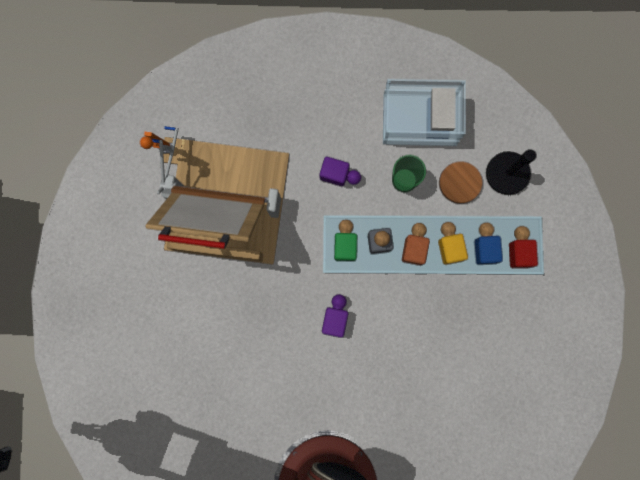

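Run:
```python
from h import *
np.set_printoptions(precision=3,suppress=True)
L={}
for n in ['handle','hinge','lane','jar1_ball','jar2_ball','jar3_ball','jar4_ball','jar5_ball','jar6_ball','tumbler_mid','coasters_mid','lamp']:
    for c in('side','top'):
        try: L[n,c]=[(np.round(r['pixel'],1),round(r['conf'],2)) for r in landmark_of(c,n)][:3]
        except Exception as e: L[n,c]=[];print(e)
    print(n,L[n,'side'],L[n,'top'])
    if L[n,'side'] and L[n,'top']:
        print('   ',*tri(L[n,'side'][0][0],L[n,'top'][0][0]))
    if 'jar' in n and L[n,'top']: print('   z.03',atz('top',L[n,'top'][0][0],.03))
print(state()['time'])
```

```text
handle [(array([304.4, 129.2]), 0.61)] [(array([191.9, 240.8]), 0.93)]
    [0.506 0.246 0.276] 0.009739906893050092
hinge [(array([341.1, 189.8]), 0.96)] [(array([220.4, 198.6]), 0.59)]
    [0.614 0.23  0.081] 0.006545202739067513
lane [(array([339. , 342.9]), 0.83)] [(array([435.6, 245.1]), 0.95), (array([220., 197.]), 0.36)]
    [ 0.524 -0.243  0.014] 0.00525112588217076
jar1_ball [(array([363.9, 382.7]), 0.91)] [(array([488.9, 229. ]), 0.98), (array([449.8, 229.8]), 0.64)]
    [ 0.558 -0.358  0.03 ] 0.004280701827456946
   z.03 [ 0.555 -0.358  0.03 ]
jar2_ball [(array([362.6, 415.6]), 0.77)] [(array([525. , 234.5]), 0.95)]
    [ 0.541 -0.434  0.038] 0.00024295072045445531
   z.03 [ 0.543 -0.436  0.03 ]
jar3_ball [(array([354.6, 351.4]), 0.88)] [(array([449.4, 229.4]), 0.85)]
    [ 0.557 -0.273  0.019] 0.00031608087765261345
   z.03 [ 0.555 -0.271  0.03 ]
jar4_ball [(array([274.3, 276.7]), 0.93), (array([386.3, 276.3]), 0.77), (array([337.3, 273.1]), 0.63)] [(array([487.4, 228.2]), 0.72), (array([348.6, 226.2]), 0.65), (array([432.8, 244.5]), 0.58)]
    [ 0.456 -0.287  0.316] 0.118
[... 205 characters left out ...]
6 ] 0.0005049169464933042
   z.03 [ 0.664 -0.297  0.03 ]
jar6_ball [(array([331.3, 284.1]), 0.62), (array([429. , 401.3]), 0.23)] [(array([381.1, 236.6]), 0.83)]
    [ 0.531 -0.116  0.072] 0.0055849140351358715
   z.03 [ 0.54 -0.12  0.03]
tumbler_mid [(array([395.6, 303.7]), 0.71), (array([338.3, 342.1]), 0.37), (array([356.5, 349.8]), 0.21)] [(array([406.8, 173.1]), 0.61)]
    [ 0.675 -0.177  0.049] 0.007566172817382515
coasters_mid [(array([402.2, 356.8]), 0.96)] [(array([458.4, 181.2]), 0.57)]
    [ 0.664 -0.297  0.012] 0.00810138713998908
lamp [(array([429.4, 405.6]), 0.74), (array([301.1, 130.2]), 0.29)] [(array([505.6, 175.8]), 0.87)]
    [ 0.687 -0.41  -0.007] 0.006863728833371459
1.3
```

Run:
```python
import cv2,numpy as np
t=cv2.imread('pics/top0.png');s=cv2.imread('pics/side0.png')
a=cv2.resize(t[110:270,130:300],None,fx=3,fy=3,interpolation=2)
b=cv2.resize(s[100:250,280:410],None,fx=3,fy=3,interpolation=2)
h=max(a.shape[0],b.shape[0])
f=lambda i:cv2.copyMakeBorder(i,0,h-i.shape[0],0,0,0)
c=np.hstack([f(a),f(b)]);print(c.shape)
cv2.imwrite('pics/zb.png',cv2.resize(c,None,fx=.85,fy=.85))
cv2.imwrite('pics/zl.png',cv2.resize(t[205:285,315:555],None,fx=3.3,fy=3.3,interpolation=2))
```

```text
(480, 900, 3)
```

View pics/zb.png

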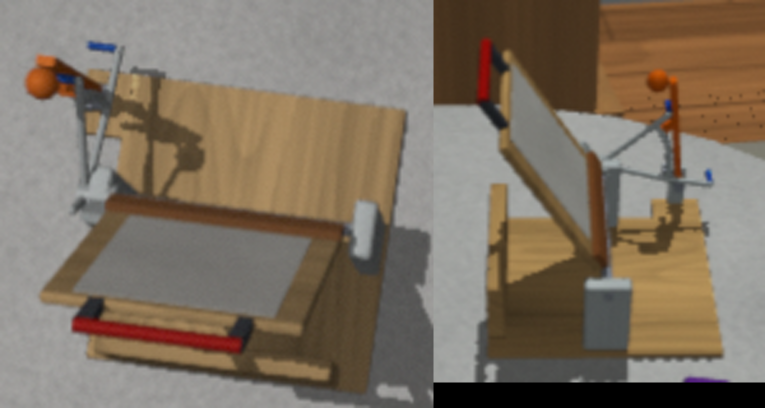

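View pics/zl.png

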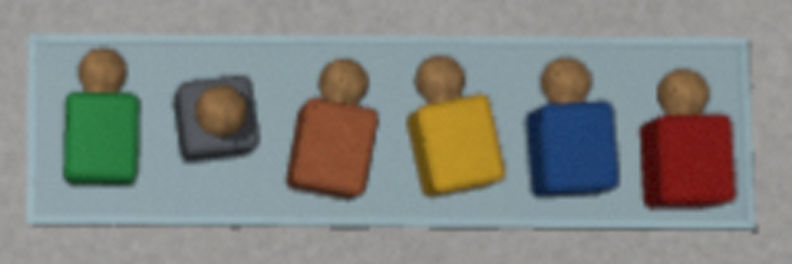

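```bash
cat >> h.py <<'E'
def handle(show=True):
    ends={}
    for c in('side','top'):
        im=grab_frame(c).astype(int); m=((im[...,0]>110)&(im[...,1]<50)&(im[...,2]<50))
        roi=np.zeros_like(m)
        if c=='top': roi[120:330,130:270]=1
        else: roi[80:260,260:350]=1
        m&=roi
        n,lab,st,ce=cv2.connectedComponentsWithStats(m.astype(np.uint8))
        k=1+np.argmax(st[1:,4]); ys,xs=np.where(lab==k); P=np.stack([xs,ys],1).astype(float)
        mu=P.mean(0);u=np.linalg.svd(P-mu,full_matrices=False)[2][0]; pr=(P-mu)@u
        a,b=mu+u*pr.min(),mu+u*pr.max()
        # order: +y end first: top left (small col); side: +y = farther = small row
        if c=='top': e=(a,b) if a[0]<b[0] else (b,a)
        else: e=(a,b) if a[1]<b[1] else (b,a)
        ends[c]=e; print(c,len(P),np.round(e[0],1),np.round(e[1],1))
    A,ea=tri(ends['side'][0],ends['top'][0]);B,eb=tri(ends['side'][1],ends['top'][1])
    print('A',A,ea,'B',B,eb,'len',np.linalg.norm(A-B),'mid',(A+B)/2)
    return A,B
E
python3 - <<'E'
from h import *
np.set_printoptions(precision=3,suppress=True)
A,B=handle(); M=(A+B)/2;u=(A-B);u[2]=0;u/=np.linalg.norm(u); yaw=np.arctan2(-u[0],u[1]);print('yaw',yaw)
xs=np.array([np.cos(yaw),np.sin(yaw),0])
th=np.arcsin((M[2]-.086)/.235); print('theta by z',th)
for t in (th,.99):
  H=M+xs*.235*np.cos(t); H[2]=.086
  print(t,'hinge',H,proj('side',H),proj('top',H))
E
```

```text
side 74 [300.3 115. ] [298.9 137.1]
top 326 [158.8 236.7] [223.1 244.8]
A [0.507 0.303 0.288] 0.0009534882720639047 B [0.491 0.187 0.29 ] 0.0011970929247719273 len 0.11743539062870521 mid [0.499 0.245 0.289]
yaw -0.13503494160402305
theta by z 1.0445160042153763
1.0445160042153763 hinge [0.616 0.229 0.086] [[342.948 188.448]] [[220.425 198.871]]
0.99 hinge [0.626 0.228 0.086] [[346.736 188.448]] [[221.186 193.932]]
```

```bash
python3 -m crank '[{"angular":[0,0,1],"delta_pos":[0,0,-0.3],"gripper":1},{"angular":[0,0,1],"delta_pos":[0,0,-0.3],"gripper":1},{"angular":[0,0,1],"delta_pos":[0,0,-0.3],"gripper":1},{"angular":[0,0,1],"delta_pos":[0,0,-0.3],"gripper":1},{"angular":[0,0,1],"delta_pos":[0,0,-0.3],"gripper":1},{"angular":[0,0,1],"delta_pos":[0,0,-0.3],"gripper":1},{"angular":[0,0,1],"delta_pos":[0,0,-0.3],"gripper":1},{"angular":[0,0,1],"delta_pos":[0,0,-0.3],"gripper":1},{"angular":[0,0,1],"delta_pos":[0,0,-0.3],"gripper":0.8},{"angular":[0,0,1],"delta_pos":[0,0,-0.3],"gripper":0.7},{"angular":[0,0,1],"delta_pos":[0,0,-0.3],"gripper":0.6},{"angular":[0,0,1],"delta_pos":[0,0,-0.3],"gripper":0.6}]'
python3 -m crank '[{"angular":[0,0,1],"delta_pos":[0,0,-0.3],"gripper":0.6},{"angular":[0,0,1],"delta_pos":[0,0,-0.3],"gripper":0.6},{"angular":[0,0,1],"delta_pos":[0,0,-0.3],"gripper":0.6},{"angular":[0,0,1],"delta_pos":[0,0,-0.3],"gripper":0.6},{"angular":[0,0,1],"delta_pos":[0,0,-0.3],"gripper":0.6}]'
cat >> h.py <<'E'
from scipy.spatial.transform import Rotation as Ro
def Rt():
    q=state()['tool_rot']; return Ro.from_quat([q[1],q[2],q[3],q[0]])
def to(P,Rgoal=None):
    "prints total shift in rows-units along present tool axes, and rotvec in 5deg units"
    p=np.array(state()['tool_pos']);R=Rt()
    d=R.inv().apply(np.array(P)-p)/0.03
    print('tcp',p.round(4),'euler',R.as_euler('ZYX',degrees=True).round(1),'units',d.round(2), '' if Rgoal is None else ((R.inv()*Rgoal).as_rotvec(degrees=True)/5).round(2))
def down(ang):  # tool y at world angle ang, z down
    y=np.array([np.cos(ang),np.sin(ang),0]);z=np.array([0,0,-1.]);x=np.cross(y,z)
    return Ro.from_matrix(np.stack([x,y,z],1))
E
python3 - <<'E'
from h import *
to([.496,.245,.40],down(-.134)); print(state()['time'])
E
```

```text
time: 2.9
tool_pos: [0.1369, 0.6098, 0.3566]
tool_rot: [0.0, 0.594, 0.805, -0.0]
contact_force: [-0.1, -0.1, 0.1]
gripper_width: 0.6
time: 3.52
tool_pos: [0.1369, 0.6098, 0.4016]
tool_rot: [-0.0, 0.754, 0.657, -0.0]
contact_force: [0.1, 1.0, -0.9]
gripper_width: 0.599
tcp [0.1369 0.6098 0.4016] euler [  82.2    0.  -180. ] units [-10.42  13.51   0.05] [-0.    0.   -0.03]
3.525
```

```bash
python3 -m crank '[{"angular":[0,0,0],"delta_pos":[-0.744,0.965,0],"gripper":0.6},{"angular":[0,0,0],"delta_pos":[-0.744,0.965,0],"gripper":0.6},{"angular":[0,0,0],"delta_pos":[-0.744,0.965,0],"gripper":0.6},{"angular":[0,0,0],"delta_pos":[-0.744,0.965,0],"gripper":0.6},{"angular":[0,0,0],"delta_pos":[-0.744,0.965,0],"gripper":0.6},{"angular":[0,0,0],"delta_pos":[-0.744,0.965,0],"gripper":0.6},{"angular":[0,0,0],"delta_pos":[-0.744,0.965,0],"gripper":0.6},{"angular":[0,0,0],"delta_pos":[-0.744,0.965,0],"gripper":0.6},{"angular":[0,0,0],"delta_pos":[-0.744,0.965,0],"gripper":0.6},{"angular":[0,0,0],"delta_pos":[-0.744,0.965,0],"gripper":0.6},{"angular":[0,0,0],"delta_pos":[-0.744,0.965,0],"gripper":0.6},{"angular":[0,0,0],"delta_pos":[-0.744,0.965,0],"gripper":0.6}]'
python3 -m crank '[{"angular":[0,0,0],"delta_pos":[-0.744,0.965,0],"gripper":0.6},{"angular":[0,0,0],"delta_pos":[-0.744,0.965,0],"gripper":0.6},{"angular":[0,0,0],"delta_pos":[0,0,0],"gripper":0.6}]'
python3 - <<'E'
from h import *
to([.496,.245,.286],down(-.134)); print(state()['time'],state()['contact_force']); save('side','s1');save('top','t1')
E
```

```text
time: 5.03
tool_pos: [0.4462, 0.2972, 0.4015]
tool_rot: [0.0, 0.753, 0.658, 0.0]
contact_force: [0.2, 0.3, 0.3]
gripper_width: 0.598
time: 5.4
tool_pos: [0.4981, 0.2446, 0.4009]
tool_rot: [-0.0, 0.754, 0.657, -0.0]
contact_force: [-0.0, 0.7, 0.5]
gripper_width: 0.602
tcp [0.4981 0.2446 0.4009] euler [  82.2    0.  -180. ] units [ 0.01 -0.07  3.83] [-0.01  0.01 -0.03]
5.4 [-0.02363452  0.74790434  0.52629418]
```

Run:
```python
import cv2
s=cv2.imread('pics/s1.png')
cv2.imwrite('pics/s1z.png',cv2.resize(s[30:230,220:420],None,fx=3,fy=3,interpolation=2))
```

```text
(no output)
```

View pics/s1z.png

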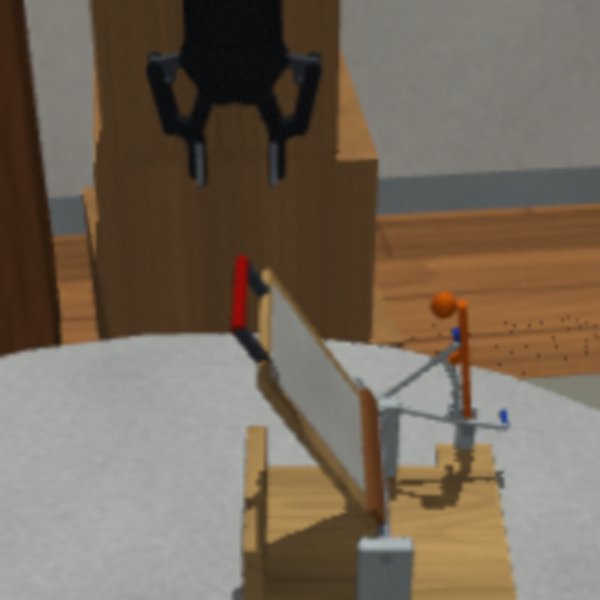

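```bash
python3 -m crank '[{"angular":[0,0,0],"delta_pos":[0,0,0.9],"gripper":0.48},{"angular":[0,0,0],"delta_pos":[0,-0.05,0.9],"gripper":0.48},{"angular":[0,0,0],"delta_pos":[0,0,0.9],"gripper":0.48},{"angular":[0,0,0],"delta_pos":[0,0,0.5],"gripper":0.48},{"angular":[0,0,0],"delta_pos":[0,0,0.45],"gripper":0.48},{"angular":[0,0,0],"delta_pos":[0,0,0],"gripper":0.3},{"angular":[0,0,0],"delta_pos":[0,0,0],"gripper":0.1},{"angular":[0,0,0],"delta_pos":[0,0,0],"gripper":0},{"angular":[0,0,0],"delta_pos":[0,0,0],"gripper":0}]'
python3 - <<'E'
from h import *
to([.496,.245,.286],down(-.134)); print(state()['time'],state()['contact_force'],state()['gripper_width'])
E
```

```text
time: 6.62
tool_pos: [0.4963, 0.2464, 0.2928]
tool_rot: [0.001, 0.753, 0.658, 0.001]
contact_force: [3.9, 0.8, -1.1]
gripper_width: 0.109
tcp [0.4963 0.2464 0.2928] euler [ 8.230e+01 -1.000e-01  1.798e+02] units [-0.05 -0.01  0.23] [ 0.03 -0.01  0.  ]
6.625 [ 3.89405968  0.79187015 -1.10202024] 0.10896074350016743
```

```bash
python3 -m crank '[{"angular":[0,0,0],"delta_pos":[0,0,0],"gripper":0},{"angular":[0,0,0],"delta_pos":[0,0,-0.2],"gripper":0},{"angular":[0,0,0],"delta_pos":[0,0,0],"gripper":0}]'
python3 - <<'E'
from h import *
im=save('side','s2')
cv2.imwrite('pics/s2z.png',cv2.cvtColor(cv2.resize(im[80:230,250:400],None,fx=4,fy=4,interpolation=2),cv2.COLOR_RGB2BGR))
E
```

```text
time: 7.0
tool_pos: [0.4965, 0.2464, 0.2932]
tool_rot: [0.0, 0.753, 0.658, 0.0]
contact_force: [15.3, 4.2, -16.2]
gripper_width: 0.111
```

View pics/s2z.png

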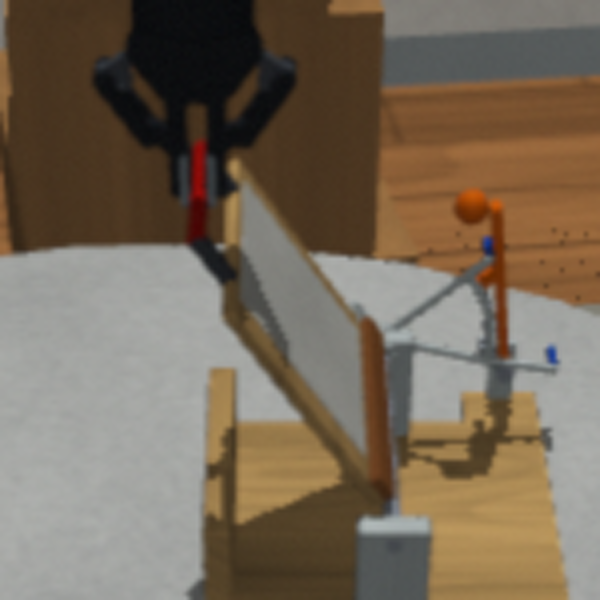

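```bash
python3 -m crank '[{"angular":[0,0,0],"delta_pos":[0,0.35,-0.1],"gripper":0},{"angular":[0,0,0],"delta_pos":[0,0.35,-0.1],"gripper":0},{"angular":[0,0,0],"delta_pos":[0,0.36,-0.15],"gripper":0},{"angular":[0,0,0],"delta_pos":[0,0.36,-0.15],"gripper":0},{"angular":[0,0,0],"delta_pos":[0,0,0],"gripper":0}]'
python3 - <<'E'
from h import *
np.set_printoptions(precision=3,suppress=True)
handle()
E
```

```text
time: 7.68
tool_pos: [0.537, 0.241, 0.3151]
tool_rot: [-0.001, 0.753, 0.658, -0.001]
contact_force: [-5.0, 0.3, 5.2]
gripper_width: 0.107
side 35 [315.1 108. ] [314.8 120. ]Traceback (most recent call last):
  File "<stdin>", line 3, in <module>
  File "h.py", line 28, in handle
    k=1+np.argmax(st[1:,4]); ys,xs=np.where(lab==k); P=np.stack([xs,ys],1).astype(float)
        ~~~~~~~~~^^^^^^^^^^
    return _wrapfunc(a, 'argmax', axis=axis, out=out, **kwds)
    return bound(*args, **kwds)
ValueError: attempt to get argmax of an empty sequence
```

```bash
python3 -m crank '[{"angular":[0,0,0],"delta_pos":[0,0.3,-0.13],"gripper":0},{"angular":[0,0,0],"delta_pos":[0,0.3,-0.11],"gripper":0},{"angular":[0,0,0],"delta_pos":[0,0.3,-0.09],"gripper":0},{"angular":[0,0,0],"delta_pos":[0,0.3,-0.06],"gripper":0},{"angular":[0,0,0],"delta_pos":[0,0,0],"gripper":0},{"angular":[0,0,0],"delta_pos":[0,0,0],"gripper":0},{"angular":[0,0,0],"delta_pos":[0,0,0],"gripper":0},{"angular":[0,0,0],"delta_pos":[0,0,0],"gripper":0}]'
python3 - <<'E'
from h import *
im=save('side','s3')
cv2.imwrite('pics/s3z.png',cv2.cvtColor(cv2.resize(im[80:230,270:420],None,fx=4,fy=4,interpolation=2),cv2.COLOR_RGB2BGR))
E
```

```text
time: 8.78
tool_pos: [0.5728, 0.2361, 0.3273]
tool_rot: [-0.0, 0.753, 0.658, 0.0]
contact_force: [-3.5, 0.1, 5.2]
gripper_width: 0.108
```

View pics/s3z.png

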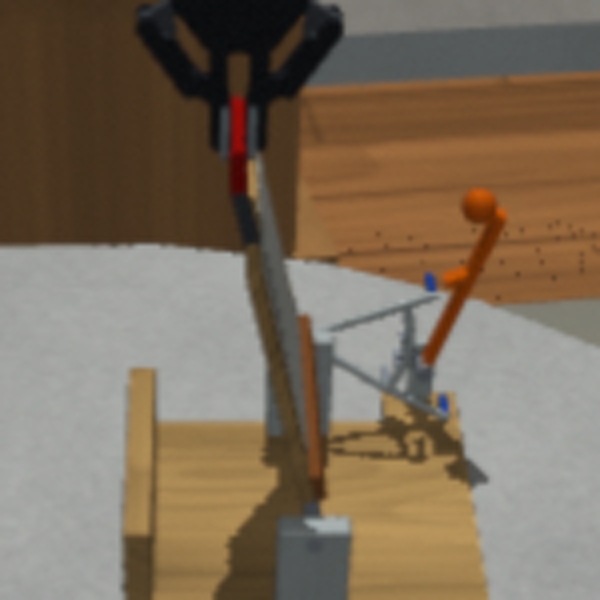

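```bash
cat >> h.py <<'E'
def arc(t0,t1,n):
    t=np.linspace(t0,t1,n+1)
    dy=np.diff(-.235*np.cos(t))/.03; dz=-np.diff(.235*np.sin(t))/.03
    for i,(a,b) in enumerate(zip(dy,dz)): print(f'{t[i+1]:.2f} [0,{a:.2f},{b:.2f}]')
E
python3 -c "
from h import *
arc(1.343,0,32)"
```

```text
1.30 [0,-0.32,0.08]
1.26 [0,-0.31,0.09]
1.22 [0,-0.31,0.11]
1.18 [0,-0.31,0.12]
1.13 [0,-0.30,0.13]
1.09 [0,-0.29,0.15]
1.05 [0,-0.29,0.16]
1.01 [0,-0.28,0.17]
0.97 [0,-0.27,0.18]
0.92 [0,-0.27,0.19]
0.88 [0,-0.26,0.20]
0.84 [0,-0.25,0.21]
0.80 [0,-0.24,0.22]
0.76 [0,-0.23,0.23]
0.71 [0,-0.22,0.24]
0.67 [0,-0.21,0.25]
0.63 [0,-0.20,0.26]
0.59 [0,-0.19,0.27]
0.55 [0,-0.18,0.28]
0.50 [0,-0.16,0.28]
0.46 [0,-0.15,0.29]
0.42 [0,-0.14,0.30]
0.38 [0,-0.13,0.30]
0.34 [0,-0.11,0.31]
0.29 [0,-0.10,0.31]
0.25 [0,-0.09,0.32]
0.21 [0,-0.08,0.32]
0.17 [0,-0.06,0.32]
0.13 [0,-0.05,0.33]
0.08 [0,-0.03,0.33]
0.04 [0,-0.02,0.33]
0.00 [0,-0.01,0.33]
```

```bash
python3 -m crank '[{"angular":[0,0,0],"delta_pos":[0,-0.32,0.08],"gripper":0},{"angular":[0,0,0],"delta_pos":[0,-0.31,0.09],"gripper":0},{"angular":[0,0,0],"delta_pos":[0,-0.31,0.11],"gripper":0},{"angular":[0,0,0],"delta_pos":[0,-0.31,0.12],"gripper":0},{"angular":[0,0,0],"delta_pos":[0,-0.30,0.13],"gripper":0},{"angular":[0,0,0],"delta_pos":[0,-0.29,0.15],"gripper":0},{"angular":[0,0,0],"delta_pos":[0,-0.29,0.16],"gripper":0},{"angular":[0,0,0],"delta_pos":[0,-0.28,0.17],"gripper":0},{"angular":[0,0,0],"delta_pos":[0,-0.27,0.18],"gripper":0},{"angular":[0,0,0],"delta_pos":[0,-0.27,0.19],"gripper":0}]'
```

```text
time: 10.07
tool_pos: [0.4857, 0.2478, 0.2853]
tool_rot: [0.001, 0.753, 0.658, 0.001]
contact_force: [-0.8, -0.1, 7.0]
gripper_width: 0.109
```

```bash
python3 -m crank '[{"angular":[0,0,0],"delta_pos":[0,-0.26,0.20],"gripper":0},{"angular":[0,0,0],"delta_pos":[0,-0.25,0.21],"gripper":0},{"angular":[0,0,0],"delta_pos":[0,-0.24,0.22],"gripper":0},{"angular":[0,0,0],"delta_pos":[0,-0.23,0.23],"gripper":0},{"angular":[0,0,0],"delta_pos":[0,-0.22,0.24],"gripper":0},{"angular":[0,0,0],"delta_pos":[0,-0.21,0.25],"gripper":0},{"angular":[0,0,0],"delta_pos":[0,-0.20,0.26],"gripper":0},{"angular":[0,0,0],"delta_pos":[0,-0.19,0.27],"gripper":0},{"angular":[0,0,0],"delta_pos":[0,-0.18,0.28],"gripper":0},{"angular":[0,0,0],"delta_pos":[0,-0.16,0.28],"gripper":0}]'
python3 -m crank '[{"angular":[0,0,0],"delta_pos":[0,-0.15,0.29],"gripper":0},{"angular":[0,0,0],"delta_pos":[0,-0.14,0.30],"gripper":0},{"angular":[0,0,0],"delta_pos":[0,-0.13,0.30],"gripper":0},{"angular":[0,0,0],"delta_pos":[0,-0.11,0.31],"gripper":0},{"angular":[0,0,0],"delta_pos":[0,-0.10,0.31],"gripper":0},{"angular":[0,0,0],"delta_pos":[0,-0.09,0.32],"gripper":0},{"angular":[0,0,0],"delta_pos":[0,-0.08,0.32],"gripper":0}]'
```

```text
time: 11.32
tool_pos: [0.4214, 0.2564, 0.2089]
tool_rot: [-0.0, 0.753, 0.658, -0.0]
contact_force: [-1.7, 3.2, 2.2]
gripper_width: 0.109
time: 12.2
tool_pos: [0.3974, 0.2596, 0.1444]
tool_rot: [-0.001, 0.753, 0.658, -0.0]
contact_force: [-2.4, 4.1, 0.3]
gripper_width: 0.108
```

```bash
python3 -m crank '[{"angular":[0,0,0],"delta_pos":[0,-0.06,0.32],"gripper":0},{"angular":[0,0,0],"delta_pos":[0,-0.05,0.33],"gripper":0},{"angular":[0,0,0],"delta_pos":[0,-0.03,0.33],"gripper":0},{"angular":[0,0,0],"delta_pos":[0,-0.02,0.3],"gripper":0},{"angular":[0,0,0],"delta_pos":[0,0,0.2],"gripper":0},{"angular":[0,0,0],"delta_pos":[0,0,0],"gripper":0}]'
```

```text
time: 12.95
tool_pos: [0.3919, 0.2603, 0.0988]
tool_rot: [-0.001, 0.753, 0.658, -0.001]
contact_force: [-3.9, 6.7, -1.8]
gripper_width: 0.109
```

Run:
```python
from h import *
im=save('side','s4')
cv2.imwrite('pics/s4z.png',cv2.cvtColor(cv2.resize(im[80:260,250:430],None,fx=3.3,fy=3.3,interpolation=2),cv2.COLOR_RGB2BGR))
```

```text
(no output)
```

View pics/s4z.png

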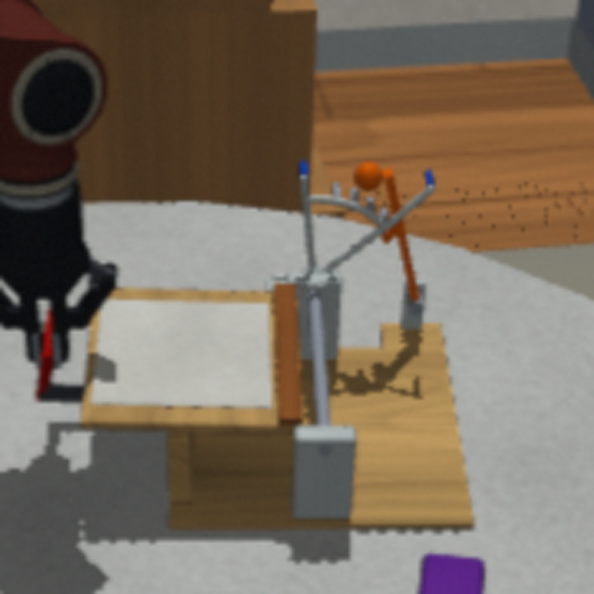

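```bash
python3 -m crank '[{"angular":[0,0,0],"delta_pos":[0,0,0.15],"gripper":0},{"angular":[0,0,0],"delta_pos":[0,0,0.1],"gripper":0},{"angular":[0,0,0],"delta_pos":[0,0,0],"gripper":0},{"angular":[0,0,0],"delta_pos":[0,0,0],"gripper":0}]'
python3 - <<'E'
from h import *
im=save('side','s5')
cv2.imwrite('pics/s5z.png',cv2.cvtColor(cv2.resize(im[80:260,250:430],None,fx=3.3,fy=3.3,interpolation=2),cv2.COLOR_RGB2BGR))
arc(0,.645,16)
E
```

```text
time: 13.5
tool_pos: [0.3917, 0.2603, 0.0912]
tool_rot: [-0.002, 0.753, 0.658, -0.001]
contact_force: [-3.0, 6.3, -3.9]
gripper_width: 0.112
0.04 [0,0.01,-0.32]
0.08 [0,0.02,-0.32]
0.12 [0,0.03,-0.31]
0.16 [0,0.04,-0.31]
0.20 [0,0.06,-0.31]
0.24 [0,0.07,-0.31]
0.28 [0,0.08,-0.30]
0.32 [0,0.09,-0.30]
0.36 [0,0.11,-0.30]
0.40 [0,0.12,-0.29]
0.44 [0,0.13,-0.29]
0.48 [0,0.14,-0.28]
0.52 [0,0.15,-0.28]
0.56 [0,0.16,-0.27]
0.60 [0,0.17,-0.26]
0.65 [0,0.18,-0.26]
```

View pics/s5z.png

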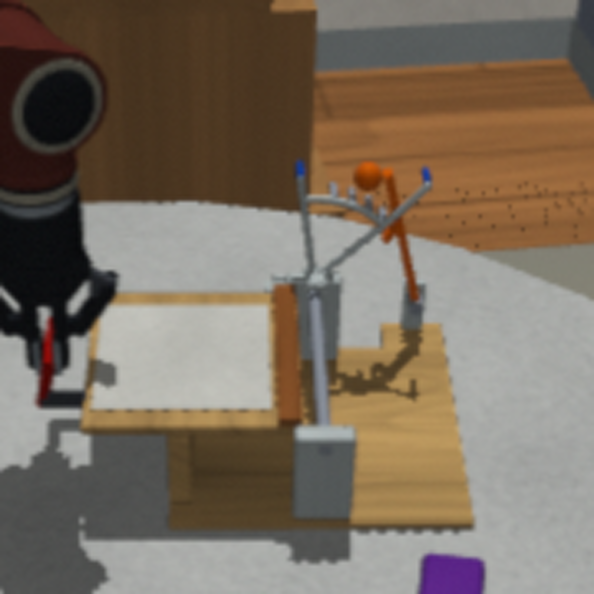

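```bash
python3 -m crank '[{"angular":[0,0,0],"delta_pos":[0,0,0.12],"gripper":0},{"angular":[0,0,0],"delta_pos":[0,0,0],"gripper":0},{"angular":[0,0,0],"delta_pos":[0,0,0],"gripper":0}]'
python3 -m crank '[{"angular":[0,0,0],"delta_pos":[0,0,0.12],"gripper":0},{"angular":[0,0,0],"delta_pos":[0,0,0],"gripper":0},{"angular":[0,0,0],"delta_pos":[0,0,0],"gripper":0}]'
```

```text
time: 13.92
tool_pos: [0.3918, 0.2604, 0.0907]
tool_rot: [-0.002, 0.753, 0.658, -0.002]
contact_force: [-12.3, 2.4, 15.3]
gripper_width: 0.111
time: 14.3
tool_pos: [0.3919, 0.2605, 0.0905]
tool_rot: [-0.002, 0.753, 0.658, -0.003]
contact_force: [-23.7, -4.0, 37.0]
gripper_width: 0.111
```

```bash
python3 -m crank '[{"angular":[0,0,0],"delta_pos":[0,0,-0.2],"gripper":0},{"angular":[0,0,0],"delta_pos":[0,0,0],"gripper":0}]'
python3 - <<'E'
from h import *
im=save('side','s6')
im2=save('top','t6')
a=cv2.resize(im[80:260,300:430],None,fx=3.3,fy=3.3,interpolation=2); b=cv2.resize(im2[100:280,130:230],None,fx=3.3,fy=3.3,interpolation=2)
cv2.imwrite('pics/s6z.png',cv2.cvtColor(np.hstack([a,b]),cv2.COLOR_RGB2BGR))
E
```

```text
time: 14.55
tool_pos: [0.3917, 0.2603, 0.0909]
tool_rot: [-0.002, 0.753, 0.658, -0.001]
contact_force: [-5.7, 5.7, 2.1]
gripper_width: 0.109
```

View pics/s6z.png

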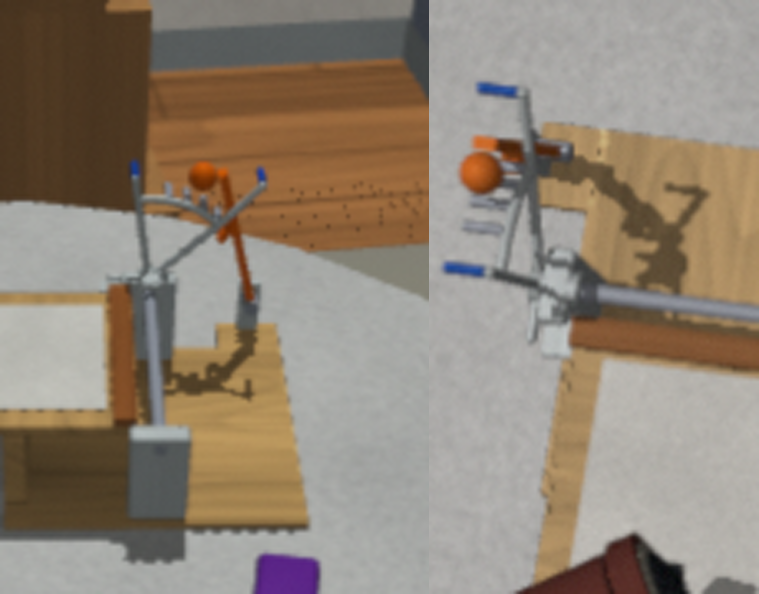

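```bash
python3 -m crank '[{"angular":[0,0,0],"delta_pos":[0,0.01,-0.33],"gripper":0},{"angular":[0,0,0],"delta_pos":[0,0.02,-0.32],"gripper":0},{"angular":[0,0,0],"delta_pos":[0,0.03,-0.31],"gripper":0},{"angular":[0,0,0],"delta_pos":[0,0.04,-0.31],"gripper":0},{"angular":[0,0,0],"delta_pos":[0,0.06,-0.31],"gripper":0},{"angular":[0,0,0],"delta_pos":[0,0.07,-0.31],"gripper":0},{"angular":[0,0,0],"delta_pos":[0,0.08,-0.30],"gripper":0},{"angular":[0,0,0],"delta_pos":[0,0.09,-0.30],"gripper":0},{"angular":[0,0,0],"delta_pos":[0,0.11,-0.30],"gripper":0},{"angular":[0,0,0],"delta_pos":[0,0.12,-0.29],"gripper":0},{"angular":[0,0,0],"delta_pos":[0,0.13,-0.29],"gripper":0},{"angular":[0,0,0],"delta_pos":[0,0.14,-0.28],"gripper":0}]'
python3 -m crank '[{"angular":[0,0,0],"delta_pos":[0,0.15,-0.28],"gripper":0},{"angular":[0,0,0],"delta_pos":[0,0.16,-0.27],"gripper":0},{"angular":[0,0,0],"delta_pos":[0,0.17,-0.26],"gripper":0},{"angular":[0,0,0],"delta_pos":[0,0,0],"gripper":0},{"angular":[0,0,0],"delta_pos":[0,0,0],"gripper":0}]'
python3 - <<'E'
from h import *
p=state()['tool_pos']
s=(p[0]-.3918)*.991-(p[1]-.2604)*.134
print('theta by s',np.arccos(1-s/.235),'by z',np.arcsin((p[2]-.0907)/.235))
im=save('side','s7')
cv2.imwrite('pics/s7z.png',cv2.cvtColor(cv2.resize(im[80:260,250:430],None,fx=3.3,fy=3.3,interpolation=2),cv2.COLOR_RGB2BGR))
E
```

```text
time: 16.15
tool_pos: [0.4161, 0.257, 0.198]
tool_rot: [-0.004, 0.753, 0.658, -0.004]
contact_force: [-10.1, 7.8, -2.6]
gripper_width: 0.111
time: 16.77
tool_pos: [0.4308, 0.2552, 0.2242]
tool_rot: [-0.004, 0.752, 0.659, -0.004]
contact_force: [-12.0, 5.1, 4.3]
gripper_width: 0.106
theta by s 0.5870860309346769 by z 0.6039212143959055
```

View pics/s7z.png

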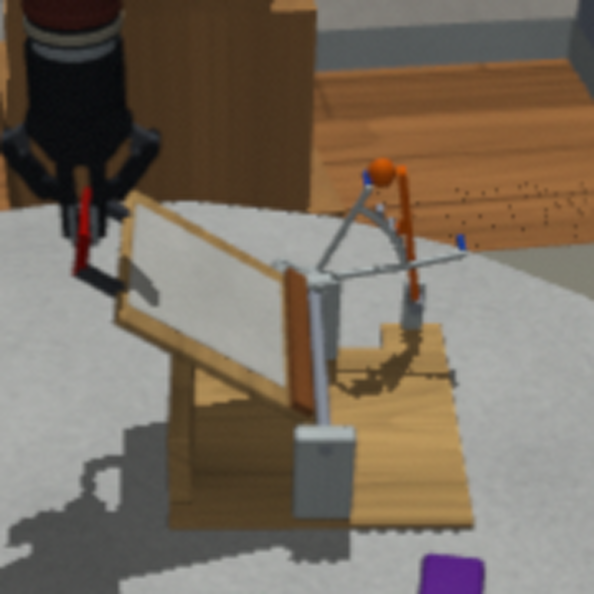

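```bash
python3 -m crank '[{"angular":[0,0,0],"delta_pos":[0,0.1,-0.17],"gripper":0},{"angular":[0,0,0],"delta_pos":[0,0.1,-0.17],"gripper":0},{"angular":[0,0,0],"delta_pos":[0,0,0],"gripper":0},{"angular":[0,0,0],"delta_pos":[0,0,0],"gripper":0}]'
python3 - <<'E'
from h import *
p=state()['tool_pos']
s=(p[0]-.3918)*.991-(p[1]-.2604)*.134
print('theta by s',np.arccos(1-s/.235),'by z',np.arcsin((p[2]-.0907)/.235))
E
```

```text
time: 17.32
tool_pos: [0.4376, 0.2542, 0.2344]
tool_rot: [-0.003, 0.753, 0.659, -0.003]
contact_force: [-9.4, 4.7, 3.1]
gripper_width: 0.109
theta by s 0.6381919810658517 by z 0.6580840161309555
```

```bash
python3 -m crank '[{"angular":[0,0,0],"delta_pos":[0,-0.11,0.15],"gripper":0},{"angular":[0,0,0],"delta_pos":[0,-0.11,0.15],"gripper":0},{"angular":[0,0,0],"delta_pos":[0,-0.11,0.16],"gripper":0},{"angular":[0,0,0],"delta_pos":[0,-0.11,0.16],"gripper":0},{"angular":[0,0,0],"delta_pos":[0,-0.05,0.08],"gripper":0},{"angular":[0,0,0],"delta_pos":[0,0,0],"gripper":0},{"angular":[0,0,0],"delta_pos":[0,0,0],"gripper":0}]'
python3 - <<'E'
from h import *
p=state()['tool_pos']
s=(p[0]-.3918)*.991-(p[1]-.2604)*.134
print('theta by s',np.arccos(1-s/.235),'by z',np.arcsin((p[2]-.0907)/.235))
im=save('side','s8')
cv2.imwrite('pics/s8z.png',cv2.cvtColor(cv2.resize(im[80:260,250:430],None,fx=3.3,fy=3.3,interpolation=2),cv2.COLOR_RGB2BGR))
E
```

```text
time: 18.2
tool_pos: [0.4258, 0.2558, 0.2167]
tool_rot: [0.0, 0.753, 0.658, 0.0]
contact_force: [-6.7, 1.0, 8.9]
gripper_width: 0.107
theta by s 0.5475306681788654 by z 0.5657025547587411
```

View pics/s8z.png

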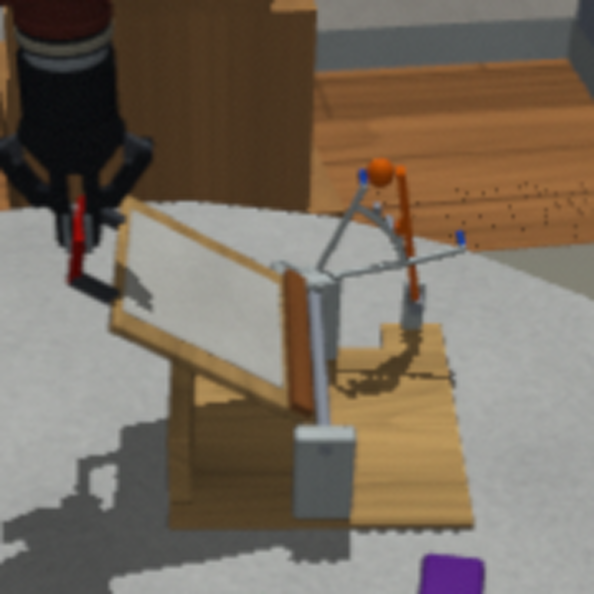

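```bash
python3 -m crank '[{"angular":[0,0,0],"delta_pos":[0,0,0],"gripper":0.2},{"angular":[0,0,0],"delta_pos":[0,0,0],"gripper":0.3},{"angular":[0,0,0],"delta_pos":[0,0,-0.1],"gripper":0.35},{"angular":[0,0,0],"delta_pos":[0,0,-0.4],"gripper":0.35},{"angular":[0,0,0],"delta_pos":[0,0,-1],"gripper":0.4},{"angular":[0,0,0],"delta_pos":[0,0,-1],"gripper":0.6},{"angular":[0,0,0],"delta_pos":[0,0,-1],"gripper":0.6},{"angular":[0,0,0],"delta_pos":[0,0,0],"gripper":0.6}]'
python3 - <<'E'
from h import *
np.set_printoptions(precision=3,suppress=True)
handle()
im=save('side','s9');save('top','t9')
cv2.imwrite('pics/s9z.png',cv2.cvtColor(cv2.resize(im[80:260,250:430],None,fx=3.3,fy=3.3,interpolation=2),cv2.COLOR_RGB2BGR))
E
```

```text
time: 19.25
tool_pos: [0.4272, 0.2561, 0.3244]
tool_rot: [0.001, 0.753, 0.658, 0.003]
contact_force: [-0.9, 0.0, 0.4]
gripper_width: 0.602
side 78 [275.2 138.9] [272.3 162.2]
top 152 [190.7 282.1] [224.2 286.6]
A [0.43  0.253 0.25 ] 0.006049300571899531 B [0.42  0.196 0.216] 0.0005427736666114593 len 0.06673349781061533 mid [0.425 0.225 0.233]
```

View pics/s9z.png

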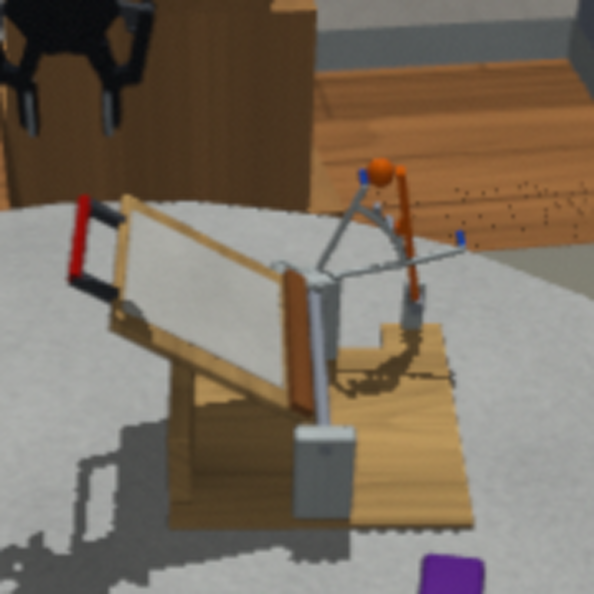

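View pics/t9.png

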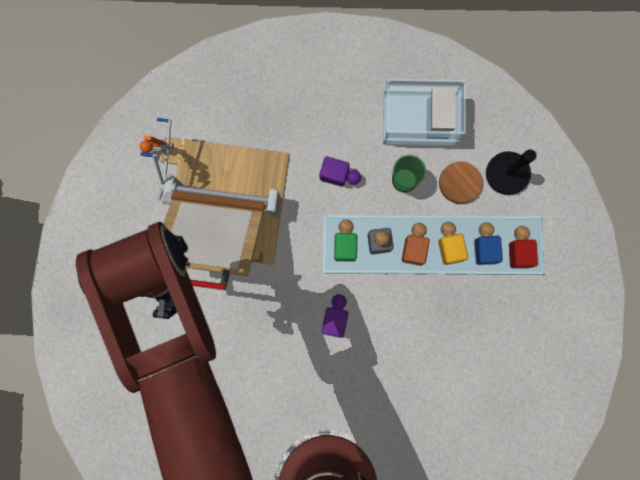

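Run:
```python
from h import *
np.set_printoptions(precision=3,suppress=True)
im=cv2.imread('pics/t9.png')
cv2.imwrite('pics/zl9.png',cv2.resize(im[205:285,315:555],None,fx=3.3,fy=3.3,interpolation=2))
for n,p in dict(green=(102,72),brown=(344,82),yellow=(440,79),blue=(566,80),red=(683,93)).items():
    print(n,atz('top',[315+p[0]/3.3,205+p[1]/3.3],.03))
for p in [(28,38),(750,40),(755,228),(28,223)]: print('lane',atz('top',[315+p[0]/3.3,205+p[1]/3.3],.012))
to([.55,.0,.30],down(-np.pi/2))
```

```text
green [ 0.562 -0.042  0.03 ]
brown [ 0.554 -0.205  0.03 ]
yellow [ 0.556 -0.269  0.03 ]
blue [ 0.555 -0.353  0.03 ]
red [ 0.546 -0.43   0.03 ]
lane [0.588 0.008 0.012]
lane [ 0.584 -0.482  0.012]
lane [ 0.456 -0.479  0.012]
lane [0.461 0.009 0.012]
tcp [0.425 0.255 0.319] euler [  82.3    0.1 -179.9] units [-7.88  5.25  0.62] [-0.01  0.03 16.47]
```

View pics/zl9.png

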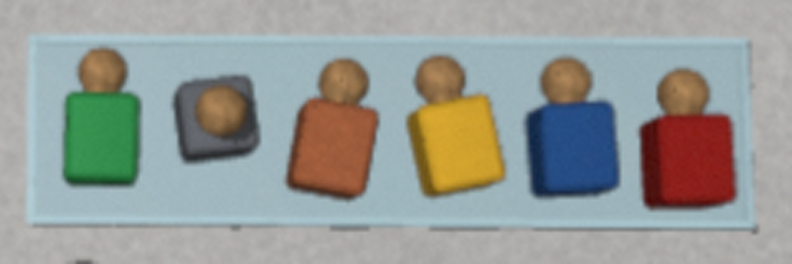

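```bash
python3 -m crank '[{"angular":[0,0,0],"delta_pos":[-0.92,0.585,0],"gripper":0.6},{"angular":[0,0,0],"delta_pos":[-0.92,0.585,0],"gripper":0.6},{"angular":[0,0,0],"delta_pos":[-0.92,0.585,0.2],"gripper":0.6},{"angular":[0,0,0],"delta_pos":[-0.92,0.585,0.3],"gripper":0.6},{"angular":[0,0,0],"delta_pos":[-0.92,0.585,0.3],"gripper":0.6},{"angular":[0,0,0],"delta_pos":[-0.92,0.585,0.3],"gripper":0.6},{"angular":[0,0,0],"delta_pos":[-0.92,0.585,0.3],"gripper":0.6},{"angular":[0,0,0],"delta_pos":[-0.92,0.585,0.3],"gripper":0.6},{"angular":[0,0,0],"delta_pos":[-0.92,0.585,0.3],"gripper":0.6},{"angular":[0,0,0],"delta_pos":[-0.92,0.585,0.3],"gripper":0.6},{"angular":[0,0,1],"delta_pos":[0,0,0.3],"gripper":0.6},{"angular":[0,0,1],"delta_pos":[0,0,0.3],"gripper":0.6}]'
python3 -m crank '[{"angular":[0,0,1],"delta_pos":[0,0,0.3],"gripper":0.6},{"angular":[0,0,1],"delta_pos":[0,0,0.3],"gripper":0.6},{"angular":[0,0,1],"delta_pos":[0,0,0.3],"gripper":0.6},{"angular":[0,0,1],"delta_pos":[0,0,0],"gripper":0.6},{"angular":[0,0,1],"delta_pos":[0,0,0],"gripper":0.6},{"angular":[0,0,1],"delta_pos":[0,0,0],"gripper":0.6},{"angular":[0,0,1],"delta_pos":[0,0,0],"gripper":0.6},{"angular":[0,0,1],"delta_pos":[0,0,0],"gripper":0.6},{"angular":[0,0,1],"delta_pos":[0,0,0],"gripper":0.6},{"angular":[0,0,1],"delta_pos":[0,0,0],"gripper":0.6},{"angular":[0,0,1],"delta_pos":[0,0,0],"gripper":0.6},{"angular":[0,0,1],"delta_pos":[0,0,0],"gripper":0.6}]'
python3 -m crank '[{"angular":[0,0,1],"delta_pos":[0,0,0],"gripper":0.6},{"angular":[0,0,1],"delta_pos":[0,0,0],"gripper":0.6},{"angular":[0,0,0.45],"delta_pos":[0,0,0],"gripper":0.6},{"angular":[0,0,0],"delta_pos":[0,0,0],"gripper":0.6}]'
python3 - <<'E'
from h import *
to([.562,-.042,.034],down(-np.pi/2));print(np.round(state()['joint_pos'],2))
im=save('side','s10')
E
```

```text
time: 20.95
tool_pos: [0.5623, -0.0416, 0.231]
tool_rot: [-0.001, 0.808, 0.589, -0.001]
contact_force: [0.8, -0.1, -0.2]
gripper_width: 0.604
time: 22.45
tool_pos: [0.5621, -0.041, 0.2044]
tool_rot: [-0.0, 0.994, 0.106, -0.001]
contact_force: [1.2, -0.6, -0.5]
gripper_width: 0.604
time: 22.95
tool_pos: [0.5623, -0.041, 0.2047]
tool_rot: [-0.0, 1.0, 0.001, -0.001]
contact_force: [-1.0, -0.1, 0.4]
gripper_width: 0.599
tcp [ 0.5623 -0.041   0.2047] euler [ 1.0e-01  1.0e-01 -1.8e+02] units [0.   0.03 5.69] [-0.01  0.03  0.03]
[-0.2  -0.06  1.8  -0.    1.41  1.36]
```

View pics/s10.png

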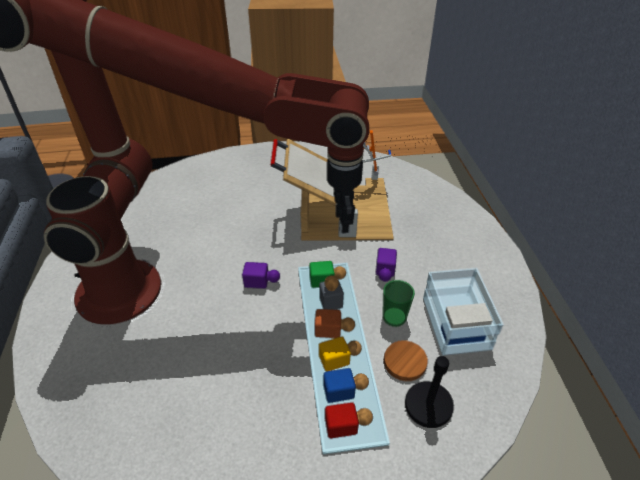

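```bash
python3 -m crank '[{"angular":[0,0,0],"delta_pos":[0,0,1],"gripper":0.6},{"angular":[0,0,0],"delta_pos":[0,0,1],"gripper":0.6},{"angular":[0,0,0],"delta_pos":[0,0,1],"gripper":0.6},{"angular":[0,0,0],"delta_pos":[0,0,1],"gripper":0.6},{"angular":[0,0,0],"delta_pos":[0,0,0.8],"gripper":0.6},{"angular":[0,0,0],"delta_pos":[0,0,0.5],"gripper":0.6},{"angular":[0,0,0],"delta_pos":[0,0,0.35],"gripper":0.6},{"angular":[0,0,0],"delta_pos":[0,0,0],"gripper":0.5},{"angular":[0,0,0],"delta_pos":[0,0,0],"gripper":0.42},{"angular":[0,0,0],"delta_pos":[0,0,0],"gripper":0.38},{"angular":[0,0,0],"delta_pos":[0,0,0],"gripper":0.38},{"angular":[0,0,0],"delta_pos":[0,0,0],"gripper":0.38}]'
python3 - <<'E'
from h import *
to([.562,-.042,.034],down(-np.pi/2));print(state()['gripper_width'])
im=save('side','s11')
cv2.imwrite('pics/s11z.png',cv2.cvtColor(cv2.resize(im[180:360,270:430],None,fx=3.3,fy=3.3,interpolation=2),cv2.COLOR_RGB2BGR))
E
```

```text
time: 24.5
tool_pos: [0.5639, -0.0414, 0.038]
tool_rot: [0.0, 1.0, 0.001, 0.001]
contact_force: [-0.9, -0.6, 5.1]
gripper_width: 0.385
tcp [ 0.5639 -0.0414  0.038 ] euler [ 1.0e-01 -1.0e-01  1.8e+02] units [-0.07  0.02  0.13] [ 0.01 -0.02  0.02]
0.3854397290557872
```

View pics/s11z.png

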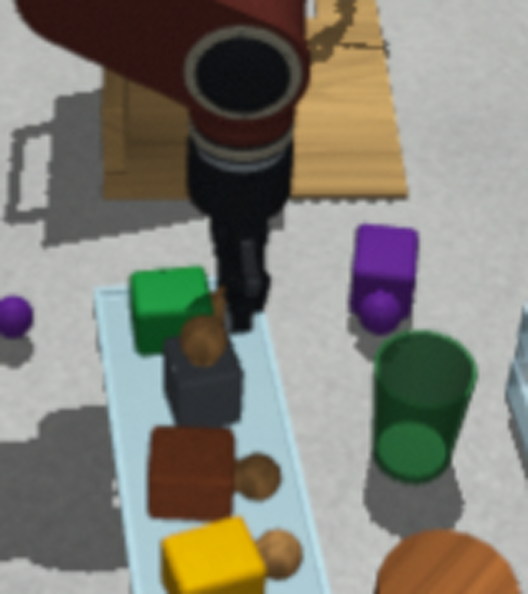

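```bash
python3 -m crank '[{"angular":[0,0,0],"delta_pos":[0,0,0],"gripper":0.37},{"angular":[0,0,0],"delta_pos":[0,0,-0.4],"gripper":0.37},{"angular":[0,0,0],"delta_pos":[0,0,-0.4],"gripper":0.37},{"angular":[0,0,0],"delta_pos":[0,0,-0.4],"gripper":0.37},{"angular":[0,0,0],"delta_pos":[0,0,0],"gripper":0.37},{"angular":[0,0,0],"delta_pos":[0,0,0],"gripper":0.37}]'
python3 - <<'E'
from h import *
im=save('side','s12')
cv2.imwrite('pics/s12z.png',cv2.cvtColor(cv2.resize(im[180:360,270:430],None,fx=3.3,fy=3.3,interpolation=2),cv2.COLOR_RGB2BGR))
E
```

```text
time: 25.3
tool_pos: [0.564, -0.0414, 0.0737]
tool_rot: [0.0, 1.0, 0.001, 0.001]
contact_force: [1.6, 0.1, 0.0]
gripper_width: 0.378
```

View pics/s12z.png

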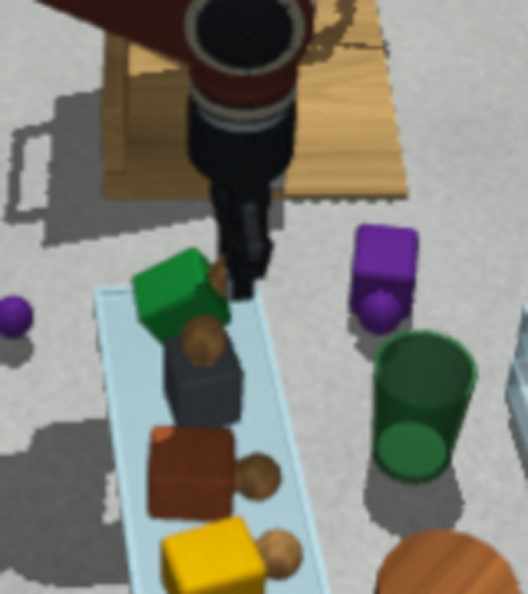

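```bash
python3 -m crank '[{"angular":[0,0,0],"delta_pos":[0,0,-0.5],"gripper":0.37},{"angular":[0,0,0],"delta_pos":[0,0,-0.5],"gripper":0.37},{"angular":[0,0,0],"delta_pos":[0,0,-0.5],"gripper":0.37},{"angular":[0,0,0],"delta_pos":[0,0,-0.3],"gripper":0.37},{"angular":[0,0,0],"delta_pos":[0,0,0],"gripper":0.37},{"angular":[0,0,0],"delta_pos":[0,0,0],"gripper":0.37}]'
python3 - <<'E'
from h import *
im=save('side','s13')
cv2.imwrite('pics/s13z.png',cv2.cvtColor(cv2.resize(im[180:360,270:430],None,fx=3.3,fy=3.3,interpolation=2),cv2.COLOR_RGB2BGR))
E
```

```text
time: 26.1
tool_pos: [0.5626, -0.0411, 0.1263]
tool_rot: [-0.0, 1.0, 0.001, -0.001]
contact_force: [-0.1, 0.7, -3.1]
gripper_width: 0.373
```

View pics/s13z.png

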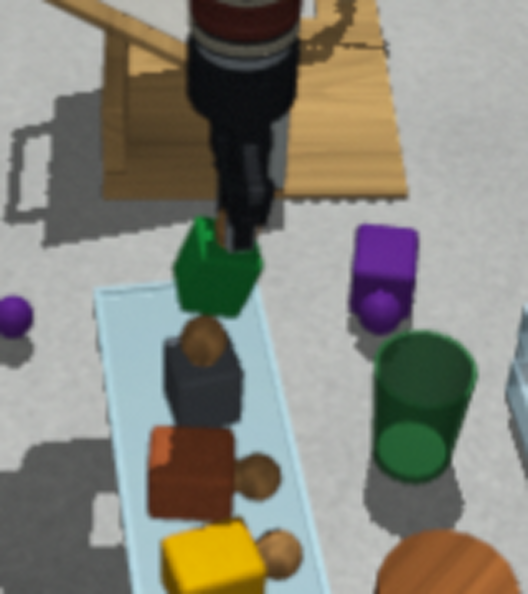

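```bash
python3 -m crank '[{"angular":[0,0,0],"delta_pos":[-0.45,0,0],"gripper":0.37},{"angular":[0,0,0],"delta_pos":[-0.45,0,0],"gripper":0.37},{"angular":[0,0,0],"delta_pos":[-0.45,0,0],"gripper":0.37},{"angular":[0,0.9,0],"delta_pos":[0,0,0],"gripper":0.37},{"angular":[0,0.9,0],"delta_pos":[0,0,0],"gripper":0.37},{"angular":[0,0.9,0],"delta_pos":[0,0,0],"gripper":0.37},{"angular":[0,0.9,0],"delta_pos":[0,0,0],"gripper":0.37},{"angular":[0,0,0],"delta_pos":[0,0,0],"gripper":0.37}]'
python3 - <<'E'
from h import *
im=save('side','s14')
cv2.imwrite('pics/s14z.png',cv2.cvtColor(cv2.resize(im[180:360,270:430],None,fx=3.3,fy=3.3,interpolation=2),cv2.COLOR_RGB2BGR))
E
```

```text
time: 27.15
tool_pos: [0.5205, -0.0411, 0.1259]
tool_rot: [-0.0, 0.988, 0.001, 0.155]
contact_force: [-0.7, 0.0, -3.1]
gripper_width: 0.376
```

View pics/s14z.png

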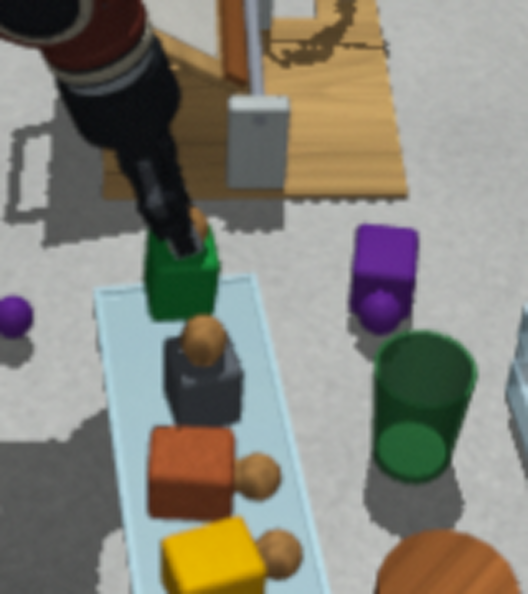

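```bash
python3 -m crank '[{"angular":[0,0,0],"delta_pos":[-0.13,0,0.4],"gripper":0.37},{"angular":[0,0,0],"delta_pos":[-0.13,0,0.4],"gripper":0.37},{"angular":[0,0,0],"delta_pos":[-0.09,0,0.29],"gripper":0.37},{"angular":[0,0,0],"delta_pos":[-0.03,0,0.1],"gripper":0.37},{"angular":[0,0,0],"delta_pos":[0,0,0],"gripper":0.37},{"angular":[0,0,0],"delta_pos":[0,0,0],"gripper":0.37}]'
```

```text
time: 27.95
tool_pos: [0.5251, -0.0414, 0.092]
tool_rot: [-0.0, 0.987, 0.001, 0.159]
contact_force: [-3.4, 1.6, 8.1]
gripper_width: 0.375
```

```bash
python3 -m crank '[{"angular":[0,0,0],"delta_pos":[0,0,0],"gripper":0.42},{"angular":[0,0,0],"delta_pos":[0,0,0],"gripper":0.48},{"angular":[0,0,0],"delta_pos":[0,0,0],"gripper":0.55},{"angular":[0,0,0],"delta_pos":[0,0,-0.5],"gripper":0.6},{"angular":[0,0,0],"delta_pos":[0,0,-1],"gripper":0.6},{"angular":[0,0,0],"delta_pos":[0,0,-1],"gripper":0.6},{"angular":[0,-0.9,0],"delta_pos":[0,0,-0.3],"gripper":0.6},{"angular":[0,-0.9,0],"delta_pos":[0,0,-0.3],"gripper":0.6},{"angular":[0,-0.9,0],"delta_pos":[0,0,0],"gripper":0.6},{"angular":[0,-0.9,0],"delta_pos":[0,0,0],"gripper":0.6}]'
python3 - <<'E'
from h import *
im=save('side','s15')
cv2.imwrite('pics/s15z.png',cv2.cvtColor(cv2.resize(im[230:460,270:430],None,fx=2.5,fy=2.5,interpolation=2),cv2.COLOR_RGB2BGR))
for c,n in zip((-100.3,-77),('b','y')):
    to([.554,-.205,.15],down(np.radians(c)))
E
```

```text
time: 29.2
tool_pos: [0.4949, -0.0415, 0.1796]
tool_rot: [0.0, 1.0, 0.001, -0.0]
contact_force: [0.7, 0.2, 0.1]
gripper_width: 0.599
tcp [ 0.4958 -0.0416  0.1795] euler [1.0e-01 1.0e-01 1.8e+02] units [1.93 5.45 0.98] [0.01 0.02 2.08]
tcp [ 0.4958 -0.0416  0.1795] euler [1.0e-01 1.0e-01 1.8e+02] units [1.93 5.45 0.98] [ 0.01  0.02 -2.58]
```

View pics/s15z.png

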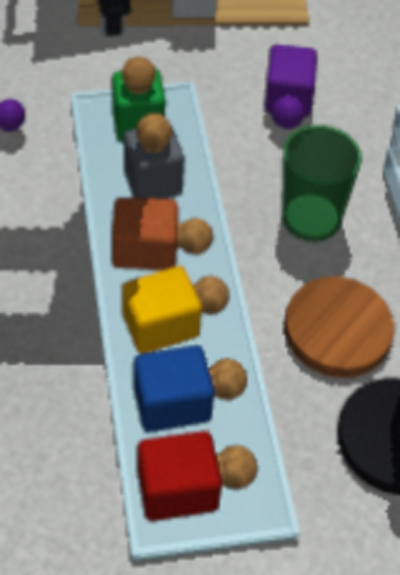

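```bash
python3 -m crank '[{"angular":[0,0,0],"delta_pos":[0.32,0.908,0],"gripper":0.52},{"angular":[0,0,0],"delta_pos":[0.32,0.908,0],"gripper":0.52},{"angular":[0,0,0],"delta_pos":[0.32,0.908,0],"gripper":0.52},{"angular":[0,0,0],"delta_pos":[0.32,0.908,0],"gripper":0.52},{"angular":[0,0,0],"delta_pos":[0.32,0.908,0],"gripper":0.52},{"angular":[0,0,0],"delta_pos":[0.32,0.908,0],"gripper":0.52},{"angular":[0,0,1],"delta_pos":[0,0,0.5],"gripper":0.52},{"angular":[0,0,1],"delta_pos":[0,0,0.8],"gripper":0.52},{"angular":[0,0,0],"delta_pos":[0,0,0.6],"gripper":0.52},{"angular":[0,0,0],"delta_pos":[0,0,0],"gripper":0.52}]'
python3 - <<'E'
from h import *
to([.554,-.205,.036],down(np.radians(-100.3)))
im=save('side','s16')
im2=save('top','t16')
a=cv2.resize(im[230:460,270:430],None,fx=2.5,fy=2.5,interpolation=2);b=cv2.resize(im2[180:300,320:470],None,fx=2.6,fy=2.6,interpolation=2)
h=a.shape[0];b=cv2.copyMakeBorder(b,0,h-b.shape[0],0,0,0)
cv2.imwrite('pics/s16z.png',cv2.cvtColor(np.hstack([a,b]),cv2.COLOR_RGB2BGR))
E
```

```text
time: 30.5
tool_pos: [0.5514, -0.204, 0.1194]
tool_rot: [-0.001, 0.996, -0.086, -0.001]
contact_force: [-0.6, -0.5, 0.3]
gripper_width: 0.524
tcp [ 0.5514 -0.204   0.1194] euler [  -9.8    0.2 -179.9] units [0.1  0.02 2.78] [-0.01  0.03  0.09]
```

View pics/s16z.png

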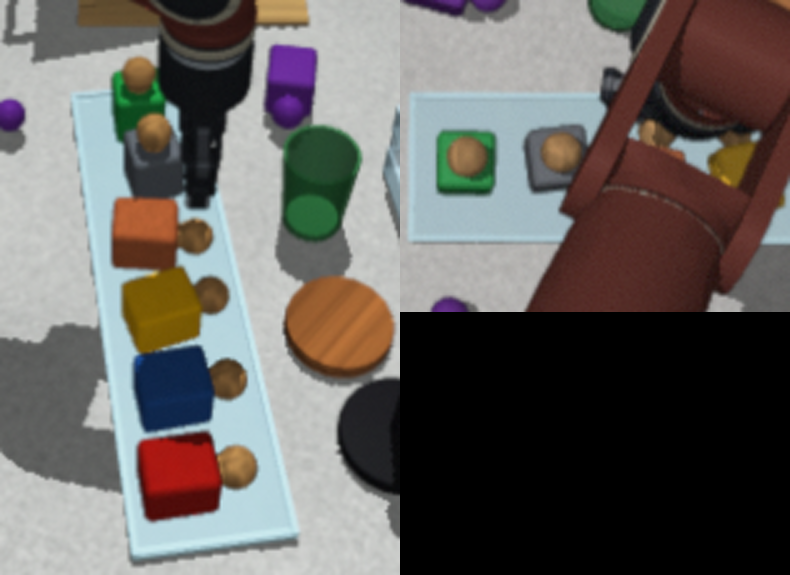

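```bash
python3 -m crank '[{"angular":[0,0,0],"delta_pos":[0.1,0,0.8],"gripper":0.52},{"angular":[0,0,0],"delta_pos":[0,0,0.8],"gripper":0.52},{"angular":[0,0,0],"delta_pos":[0,0,0.7],"gripper":0.52},{"angular":[0,0,0],"delta_pos":[0,0,0.45],"gripper":0.52},{"angular":[0,0,0],"delta_pos":[0,0,0],"gripper":0.45},{"angular":[0,0,0],"delta_pos":[0,0,0],"gripper":0.4},{"angular":[0,0,0],"delta_pos":[0,0,0],"gripper":0.37},{"angular":[0,0,0],"delta_pos":[0,0,0],"gripper":0.37}]'
python3 -m crank '[{"angular":[0,0,0],"delta_pos":[0,0,-0.4],"gripper":0.37},{"angular":[0,0,0],"delta_pos":[0,0,-0.4],"gripper":0.37},{"angular":[0,0,0],"delta_pos":[0,0,-0.5],"gripper":0.37},{"angular":[0,0,0],"delta_pos":[0,0,-0.5],"gripper":0.37},{"angular":[0,0,0],"delta_pos":[0,0,-0.5],"gripper":0.37},{"angular":[0,0,0],"delta_pos":[0,0,-0.5],"gripper":0.37},{"angular":[0,0,0],"delta_pos":[0,0,-0.2],"gripper":0.37},{"angular":[0,0,0],"delta_pos":[0,0,0],"gripper":0.37}]'
python3 - <<'E'
from h import *
to([.522,-.197,.13],down(np.radians(-90)))
im=save('side','s17')
cv2.imwrite('pics/s17z.png',cv2.cvtColor(cv2.resize(im[220:400,270:430],None,fx=3.3,fy=3.3,interpolation=2),cv2.COLOR_RGB2BGR))
E
```

```text
time: 31.6
tool_pos: [0.5562, -0.2056, 0.0396]
tool_rot: [0.0, 0.996, -0.086, 0.001]
contact_force: [-1.0, -0.4, 2.8]
gripper_width: 0.374
time: 32.6
tool_pos: [0.5558, -0.2053, 0.129]
tool_rot: [0.0, 0.996, -0.086, 0.0]
contact_force: [-0.0, 0.4, -2.3]
gripper_width: 0.374
tcp [ 0.5558 -0.2053  0.129 ] euler [ -9.9  -0.  180. ] units [-1.16 -0.08 -0.03] [ 0.   -0.01 -1.98]
```

View pics/s17z.png

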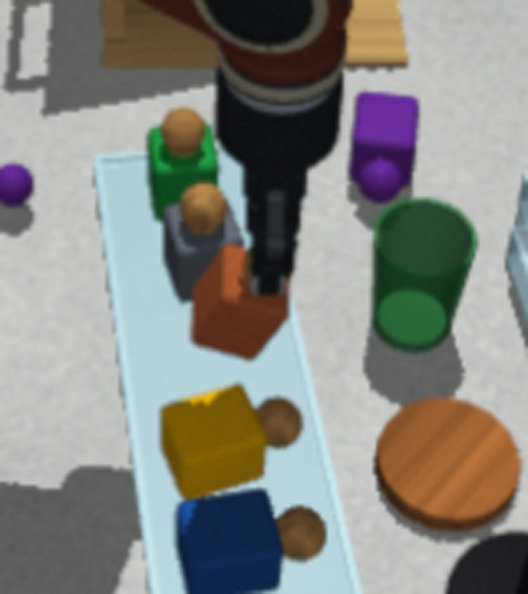

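```bash
cat >> h.py <<'E'
def tiltfit(target,ball,jawang,cam='side'):
    """ball xyz guess, jawang deg of tool y. returns tilt deg (0 upright, + leaning to +x side)"""
    grab_frame(cam); r=silhouettes(cam,target)
    y=np.array([np.cos(np.radians(jawang)),np.sin(np.radians(jawang)),0]);xh=np.cross(y,[0,0,-1.])
    best=[]
    for q in r[:3]:
        m=q['mask']; yy,xx=np.where(m)
        pb=proj(cam,ball)[0]
        if np.hypot(xx.mean()-pb[0],yy.mean()-pb[1])>60: continue
        for th in np.arange(-25,95,3):
            a=np.cos(np.radians(th))*np.array([0,0,1.])+np.sin(np.radians(th))*xh; n=np.cross(a,y)
            for dx in (-.008,0,.008):
              for dz in (-.008,0,.008):
                b=np.array(ball)+dx*xh+np.array([0,0,dz])
                V=[b-a*s+e*.025*y+f*.025*n for s in (16e-3,76e-3) for e in(-1,1) for f in(-1,1)]
                w=[b+.017*v for v in np.random.default_rng(0).normal(size=(60,3))/1]
                w=[b+.017*(p-b)/np.linalg.norm(p-b) for p in w]
                H=np.zeros(m.shape,np.uint8)
                cv2.fillConvexPoly(H,cv2.convexHull(proj(cam,V).astype(np.float32)).astype(np.int32),1)
                cv2.fillConvexPoly(H,cv2.convexHull(proj(cam,w).astype(np.float32)).astype(np.int32),1)
                H=H>0
                best.append(((H&m).sum()/(H|m).sum(),th,dx,dz,round(q['conf'],2)))
    best.sort(reverse=True); print(best[:5]); return best
E
python3 - <<'E'
from h import *
tiltfit('jar5_ball',[.5558,-.2053,.123],-100)
E
```

```text
[(np.float64(0.6851464435146444), np.int64(11), -0.008, -0.008, 0.77), (np.float64(0.6636178861788617), np.int64(14), -0.008, -0.008, 0.77), (np.float64(0.6559031281533805), np.int64(11), -0.008, 0, 0.77), (np.float64(0.6512315270935961), np.int64(20), 0, -0.008, 0.77), (np.float64(0.6488625123639961), np.int64(14), -0.008, 0, 0.77)]
```

```bash
cat >> h.py <<'E'
def overlay(name,ball,jawang,tilts,cam='side',win=90,f=3.2):
    im=cv2.cvtColor(grab_frame(cam),cv2.COLOR_RGB2BGR); pb=proj(cam,ball)[0]; x0,y0=int(max(0,pb[0]-win/2)),int(max(0,pb[1]-win/3))
    y=np.array([np.cos(np.radians(jawang)),np.sin(np.radians(jawang)),0]);xh=np.cross(y,[0,0,-1.]);out=[]
    for th in tilts:
        c=cv2.resize(im[y0:y0+win,x0:x0+win],None,fx=f,fy=f,interpolation=2)
        a=np.cos(np.radians(th))*np.array([0,0,1.])+np.sin(np.radians(th))*xh; n=np.cross(a,y); b=np.array(ball)
        V=proj(cam,[b-a*s+e*.025*y+g*.025*n for s in (16e-3,76e-3) for e in(-1,1) for g in(-1,1)])
        P=((V-[x0,y0]+.5)*f).astype(int)
        for i in range(8):
            for j in range(i):
                if bin(i^j).count('1')==1: cv2.line(c,tuple(map(int,P[i])),tuple(map(int,P[j])),(255,255,0),1)
        p=((pb-[x0,y0]+.5)*f).astype(int); cv2.circle(c,tuple(map(int,p)),4,(255,0,255),-1)
        out.append(c)
    cv2.imwrite(f'pics/{name}.png',np.hstack(out)[:, :800]); print(np.hstack(out).shape)
E
python3 - <<'E'
from h import *
overlay('o1',[.5558,-.2053,.121],-100,[15,30],f=4)
E
```

```text
(360, 720, 3)
```

View pics/o1.png

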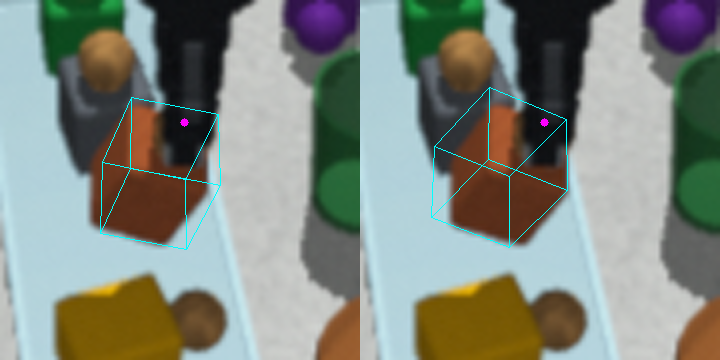

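```bash
python3 -m crank '[{"angular":[0,0,0],"delta_pos":[-0.4,-0.02,0],"gripper":0.37},{"angular":[0,0,-1],"delta_pos":[-0.4,-0.02,0],"gripper":0.37},{"angular":[0,0,-1],"delta_pos":[-0.35,-0.1,0],"gripper":0.37},{"angular":[0,0.9,0],"delta_pos":[0,0,0],"gripper":0.37},{"angular":[0,0.9,0],"delta_pos":[0,0,0],"gripper":0.37},{"angular":[0,0.9,0],"delta_pos":[0,0,0],"gripper":0.37},{"angular":[0,0.9,0],"delta_pos":[0,0,0],"gripper":0.37},{"angular":[0,0.9,0],"delta_pos":[0,0,0],"gripper":0.37},{"angular":[0,0,0],"delta_pos":[0,0,0],"gripper":0.37}]'
python3 - <<'E'
from h import *
p=state()['tool_pos'];overlay('o2',np.array(p)+[0.002,0,-.007],-90,[0,12],f=4)
E
```

```text
time: 33.92
tool_pos: [0.5198, -0.1953, 0.127]
tool_rot: [-0.001, 0.981, 0.0, 0.193]
contact_force: [-0.4, 0.6, -2.4]
gripper_width: 0.377
(360, 720, 3)
```

View pics/o2.png

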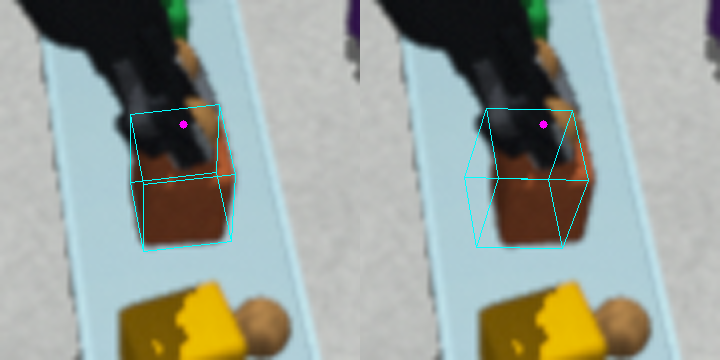

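```bash
python3 -m crank '[{"angular":[0,0,0],"delta_pos":[-0.15,0,0.37],"gripper":0.37},{"angular":[0,0,0],"delta_pos":[-0.15,0,0.37],"gripper":0.37},{"angular":[0,0,0],"delta_pos":[-0.11,0,0.28],"gripper":0.37},{"angular":[0,0,0],"delta_pos":[-0.03,0,0.1],"gripper":0.37},{"angular":[0,0,0],"delta_pos":[0,0,0],"gripper":0.37},{"angular":[0,0,0],"delta_pos":[0,0,0],"gripper":0.37}]'
```

```text
time: 34.72
tool_pos: [0.5237, -0.196, 0.0937]
tool_rot: [-0.0, 0.981, 0.001, 0.196]
contact_force: [-3.9, 2.0, 5.3]
gripper_width: 0.372
```

Contact; release, back off, level, go over yellow (0.556, -0.269).

```bash
python3 -m crank '[{"angular":[0,0,0],"delta_pos":[0,0,0],"gripper":0.42},{"angular":[0,0,0],"delta_pos":[0,0,0],"gripper":0.48},{"angular":[0,0,0],"delta_pos":[0,0,0],"gripper":0.55},{"angular":[0,0,0],"delta_pos":[0,0,-0.5],"gripper":0.6},{"angular":[0,0,0],"delta_pos":[0,0,-1],"gripper":0.6},{"angular":[0,0,0],"delta_pos":[0,0,-1],"gripper":0.6},{"angular":[0,-0.9,0],"delta_pos":[0,0,-0.3],"gripper":0.6},{"angular":[0,-0.9,0],"delta_pos":[0,0,-0.3],"gripper":0.6},{"angular":[0,-0.9,0],"delta_pos":[0,0,0],"gripper":0.6},{"angular":[0,-0.9,0],"delta_pos":[0,0,0],"gripper":0.6},{"angular":[0,-0.9,0],"delta_pos":[0,0,0],"gripper":0.6}]'
python3 - <<'E'
from h import *
to([.556,-.269,.15],down(np.radians(-77)))
im=save('side','s18')
im2=save('top','t18')
a=cv2.resize(im[230:460,270:430],None,fx=2.5,fy=2.5,interpolation=2);b=cv2.resize(im2[200:290,410:560],None,fx=2.6,fy=2.6,interpolation=2)
h=a.shape[0];b=cv2.copyMakeBorder(b,0,h-b.shape[0],0,0,0)
cv2.imwrite('pics/s18z.png',cv2.cvtColor(np.hstack([a,b]),cv2.COLOR_RGB2BGR))
E
```

```text
time: 36.1
tool_pos: [0.4877, -0.1964, 0.18]
tool_rot: [0.001, 1.0, 0.001, -0.001]
contact_force: [0.8, -0.2, 0.7]
gripper_width: 0.601
tcp [ 0.4877 -0.1964  0.18  ] euler [1.000e-01 1.000e-01 1.799e+02] units [2.28 2.42 1.  ] [ 0.01  0.01 -2.59]
```

View pics/s18z.png

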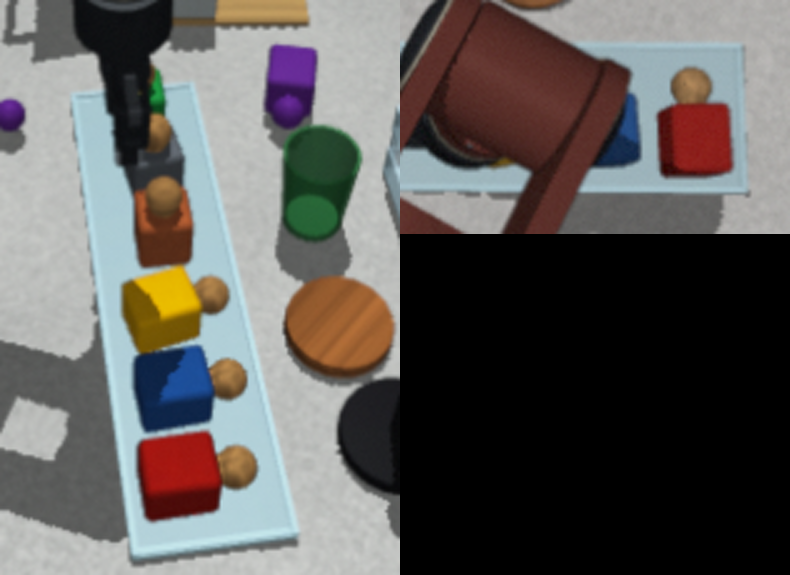

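```bash
python3 -m crank '[{"angular":[0,0,0],"delta_pos":[0.78,0.807,0],"gripper":0.52},{"angular":[0,0,0],"delta_pos":[0.78,0.807,0],"gripper":0.52},{"angular":[0,0,0],"delta_pos":[0.78,0.807,0],"gripper":0.52},{"angular":[0,0,-0.86],"delta_pos":[0,0,0.4],"gripper":0.52},{"angular":[0,0,-0.86],"delta_pos":[0,0,0.5],"gripper":0.52},{"angular":[0,0,-0.86],"delta_pos":[0,0,0.6],"gripper":0.52},{"angular":[0,0,0],"delta_pos":[0,0,0.4],"gripper":0.52},{"angular":[0,0,0],"delta_pos":[0,0,0],"gripper":0.52}]'
python3 - <<'E'
from h import *
to([.557,-.269,.036],down(np.radians(-77)))
im=save('side','s19')
cv2.imwrite('pics/s19z.png',cv2.cvtColor(cv2.resize(im[260:440,270:430],None,fx=3,fy=3,interpolation=2),cv2.COLOR_RGB2BGR))
E
```

```text
time: 37.2
tool_pos: [0.5571, -0.2683, 0.1207]
tool_rot: [-0.001, 0.994, 0.113, -0.001]
contact_force: [-0.5, 0.5, 0.0]
gripper_width: 0.521
tcp [ 0.5571 -0.2683  0.1207] euler [ 1.290e+01  1.000e-01 -1.799e+02] units [-0.01  0.03  2.82] [-0.01  0.01 -0.02]
```

View pics/s19z.png

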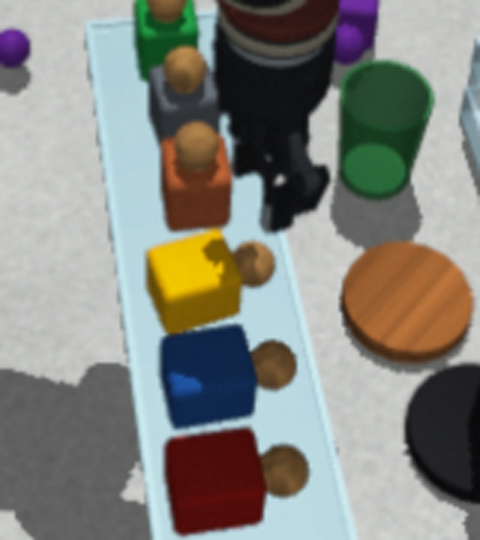

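```bash
python3 -m crank '[{"angular":[0,0,0],"delta_pos":[0,0,0.8],"gripper":0.52},{"angular":[0,0,0],"delta_pos":[0,0.03,0.8],"gripper":0.52},{"angular":[0,0,0],"delta_pos":[0,0,0.7],"gripper":0.52},{"angular":[0,0,0],"delta_pos":[0,0,0.5],"gripper":0.52},{"angular":[0,0,0],"delta_pos":[0,0,0],"gripper":0.45},{"angular":[0,0,0],"delta_pos":[0,0,0],"gripper":0.4},{"angular":[0,0,0],"delta_pos":[0,0,0],"gripper":0.37},{"angular":[0,0,0],"delta_pos":[0,0,0],"gripper":0.37}]'
python3 -m crank '[{"angular":[0,0,0],"delta_pos":[0,0,-0.4],"gripper":0.37},{"angular":[0,0,0],"delta_pos":[0,0,-0.4],"gripper":0.37},{"angular":[0,0,0],"delta_pos":[0,0,-0.5],"gripper":0.37},{"angular":[0,0,0],"delta_pos":[0,0,-0.5],"gripper":0.37},{"angular":[0,0,0],"delta_pos":[0,0,-0.5],"gripper":0.37},{"angular":[0,0,0],"delta_pos":[0,0,-0.5],"gripper":0.37},{"angular":[0,0,0],"delta_pos":[0,0,-0.2],"gripper":0.37},{"angular":[0,0,0],"delta_pos":[0,0,0],"gripper":0.37}]'
python3 - <<'E'
from h import *
to([.522,-.275,.13],down(np.radians(-90)))
p=state()['tool_pos'];overlay('o3',np.array(p)+[-.002,0,-.009],-77,[15,28],f=4)
E
```

```text
time: 38.25
tool_pos: [0.5588, -0.2698, 0.0386]
tool_rot: [0.0, 0.994, 0.113, 0.001]
contact_force: [-0.4, 0.7, 2.2]
gripper_width: 0.377
time: 39.25
tool_pos: [0.5584, -0.2696, 0.1282]
tool_rot: [0.0, 0.994, 0.113, 0.0]
contact_force: [0.2, -0.5, -3.4]
gripper_width: 0.374
tcp [ 0.5584 -0.2696  0.1282] euler [ 13.  -0. 180.] units [-1.22 -0.1  -0.06] [ 0.01 -0.01  2.6 ]
(360, 720, 3)
```

View pics/o3.png

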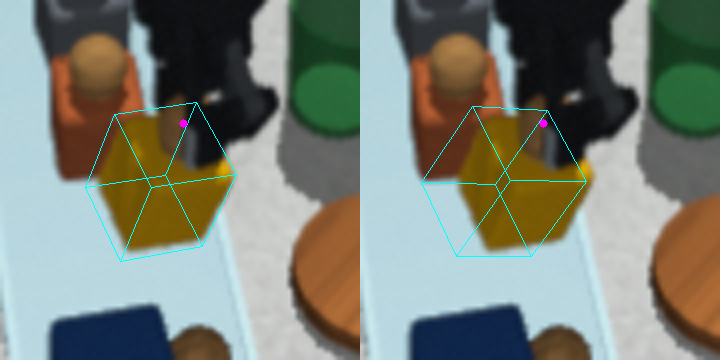

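```bash
python3 -m crank '[{"angular":[0,0,0],"delta_pos":[-0.4,-0.03,0],"gripper":0.37},{"angular":[0,0,0],"delta_pos":[-0.4,-0.03,0],"gripper":0.37},{"angular":[0,0,0],"delta_pos":[-0.4,-0.03,0],"gripper":0.37},{"angular":[0,0,0.87],"delta_pos":[0,0,0],"gripper":0.37},{"angular":[0,0,0.87],"delta_pos":[0,0,0],"gripper":0.37},{"angular":[0,0,0.87],"delta_pos":[0,0,0],"gripper":0.37},{"angular":[0,0.85,0],"delta_pos":[0,0,0],"gripper":0.37},{"angular":[0,0.85,0],"delta_pos":[0,0,0],"gripper":0.37},{"angular":[0,0.85,0],"delta_pos":[0,0,0],"gripper":0.37},{"angular":[0,0.85,0],"delta_pos":[0,0,0],"gripper":0.37},{"angular":[0,0,0],"delta_pos":[0,0,0],"gripper":0.37}]'
python3 - <<'E'
from h import *
p=state()['tool_pos'];overlay('o4',np.array(p)+[0.002,0,-.007],-90,[0,8],f=4)
E
```

```text
time: 40.67
tool_pos: [0.5206, -0.2747, 0.1267]
tool_rot: [-0.0, 0.989, -0.001, 0.147]
contact_force: [-0.2, 0.3, -3.6]
gripper_width: 0.374
(360, 720, 3)
```

View pics/o4.png

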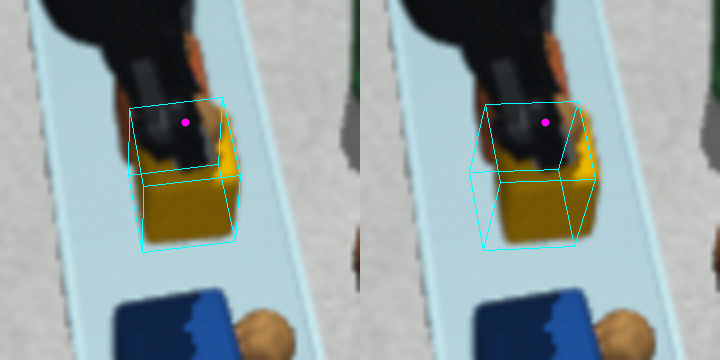

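```bash
python3 -m crank '[{"angular":[0,0,0],"delta_pos":[-0.12,0,0.38],"gripper":0.37},{"angular":[0,0,0],"delta_pos":[-0.12,0,0.38],"gripper":0.37},{"angular":[0,0,0],"delta_pos":[-0.09,0,0.29],"gripper":0.37},{"angular":[0,0,0],"delta_pos":[-0.03,0,0.1],"gripper":0.37},{"angular":[0,0,0],"delta_pos":[0,0,0],"gripper":0.37},{"angular":[0,0,0],"delta_pos":[0,0,0],"gripper":0.37}]'
```

```text
time: 41.48
tool_pos: [0.5229, -0.2749, 0.092]
tool_rot: [-0.0, 0.989, -0.0, 0.148]
contact_force: [-0.2, 3.1, 3.8]
gripper_width: 0.373
```

```bash
python3 -m crank '[{"angular":[0,0,0],"delta_pos":[0,0,0],"gripper":0.42},{"angular":[0,0,0],"delta_pos":[0,0,0],"gripper":0.48},{"angular":[0,0,0],"delta_pos":[0,0,0],"gripper":0.55},{"angular":[0,0,0],"delta_pos":[0,0,-0.5],"gripper":0.6},{"angular":[0,0,0],"delta_pos":[0,0,-1],"gripper":0.6},{"angular":[0,0,0],"delta_pos":[0,0,-1],"gripper":0.6},{"angular":[0,-0.85,0],"delta_pos":[0,0,-0.3],"gripper":0.6},{"angular":[0,-0.85,0],"delta_pos":[0,0,-0.3],"gripper":0.6},{"angular":[0,-0.85,0],"delta_pos":[0,0,0],"gripper":0.6},{"angular":[0,-0.85,0],"delta_pos":[0,0,0],"gripper":0.6}]'
python3 - <<'E'
from h import *
to([.556,-.353,.15],down(np.radians(-85)))
im=save('side','s20')
im2=save('top','t20')
a=cv2.resize(im[230:460,270:430],None,fx=2.5,fy=2.5,interpolation=2);b=cv2.resize(im2[200:290,410:560],None,fx=2.6,fy=2.6,interpolation=2)
h=a.shape[0];b=cv2.copyMakeBorder(b,0,h-b.shape[0],0,0,0)
cv2.imwrite('pics/s20z.png',cv2.cvtColor(np.hstack([a,b]),cv2.COLOR_RGB2BGR))
E
```

```text
time: 42.72
tool_pos: [0.4958, -0.2753, 0.1823]
tool_rot: [0.001, 1.0, -0.001, -0.0]
contact_force: [0.2, -0.2, -0.3]
gripper_width: 0.601
tcp [ 0.4958 -0.2753  0.1823] euler [-1.000e-01  0.000e+00  1.799e+02] units [2.01 2.58 1.08] [ 0.02  0.01 -1.02]
```

View pics/s20z.png

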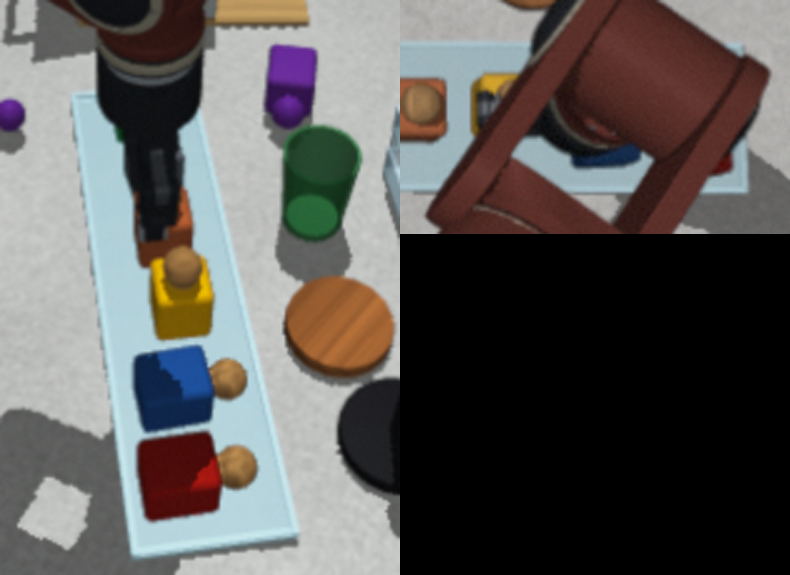

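```bash
python3 -m crank '[{"angular":[0,0,0],"delta_pos":[0.67,0.86,0],"gripper":0.52},{"angular":[0,0,0],"delta_pos":[0.67,0.86,0],"gripper":0.52},{"angular":[0,0,0],"delta_pos":[0.67,0.86,0],"gripper":0.52},{"angular":[0,0,-1],"delta_pos":[0,0,0.5],"gripper":0.52},{"angular":[0,0,0],"delta_pos":[0,0,0.8],"gripper":0.52},{"angular":[0,0,0],"delta_pos":[0,0,0.7],"gripper":0.52},{"angular":[0,0,0],"delta_pos":[0,0,0],"gripper":0.52}]'
python3 - <<'E'
from h import *
to([.556,-.353,.036],down(np.radians(-85)))
im=save('side','s21')
cv2.imwrite('pics/s21z.png',cv2.cvtColor(cv2.resize(im[280:460,290:450],None,fx=3,fy=3,interpolation=2),cv2.COLOR_RGB2BGR))
E
```

```text
time: 43.7
tool_pos: [0.5544, -0.3514, 0.1181]
tool_rot: [-0.001, 0.999, 0.043, -0.002]
contact_force: [0.8, 0.4, 0.4]
gripper_width: 0.519
tcp [ 0.5544 -0.3514  0.1181] euler [   4.9    0.2 -179.8] units [0.06 0.07 2.74] [-0.04  0.03 -0.01]
```

View pics/s21z.png

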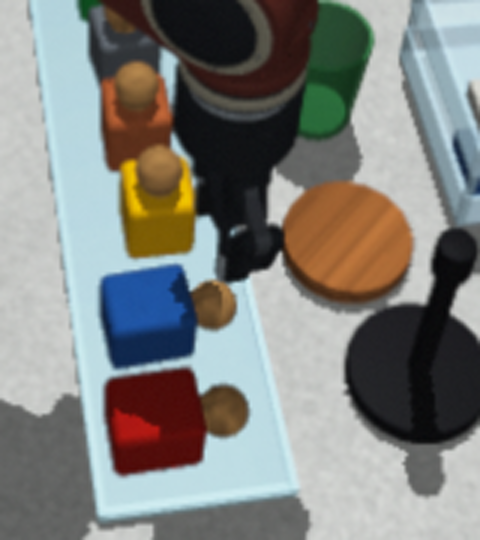

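```bash
python3 -m crank '[{"angular":[0,0,0],"delta_pos":[0.06,0.05,0.8],"gripper":0.52},{"angular":[0,0,0],"delta_pos":[0,0,0.8],"gripper":0.52},{"angular":[0,0,0],"delta_pos":[0,0,0.7],"gripper":0.52},{"angular":[0,0,0],"delta_pos":[0,0,0.43],"gripper":0.52},{"angular":[0,0,0],"delta_pos":[0,0,0],"gripper":0.45},{"angular":[0,0,0],"delta_pos":[0,0,0],"gripper":0.4},{"angular":[0,0,0],"delta_pos":[0,0,0],"gripper":0.37},{"angular":[0,0,0],"delta_pos":[0,0,0],"gripper":0.37}]'
python3 -m crank '[{"angular":[0,0,0],"delta_pos":[0,0,-0.4],"gripper":0.37},{"angular":[0,0,0],"delta_pos":[0,0,-0.4],"gripper":0.37},{"angular":[0,0,0],"delta_pos":[0,0,-0.5],"gripper":0.37},{"angular":[0,0,0],"delta_pos":[0,0,-0.5],"gripper":0.37},{"angular":[0,0,0],"delta_pos":[0,0,-0.5],"gripper":0.37},{"angular":[0,0,0],"delta_pos":[0,0,-0.5],"gripper":0.37},{"angular":[0,0,0],"delta_pos":[0,0,-0.2],"gripper":0.37},{"angular":[0,0,0],"delta_pos":[0,0,0],"gripper":0.37}]'
python3 - <<'E'
from h import *
to([.522,-.353,.13],down(np.radians(-90)))
p=state()['tool_pos'];overlay('o5',np.array(p)+[-.002,0,-.009],-85,[15,28],f=4)
E
```

```text
time: 44.75
tool_pos: [0.5584, -0.3541, 0.0398]
tool_rot: [0.001, 0.999, 0.043, 0.001]
contact_force: [-0.3, 1.1, 3.7]
gripper_width: 0.377
time: 45.75
tool_pos: [0.558, -0.3539, 0.1292]
tool_rot: [0.0, 0.999, 0.043, 0.0]
contact_force: [0.1, 1.1, -2.8]
gripper_width: 0.377
tcp [ 0.558  -0.3539  0.1292] euler [  4.9  -0.  180. ] units [-1.19 -0.13 -0.03] [ 0.01 -0.01  0.99]
(360, 720, 3)
```

View pics/o5.png

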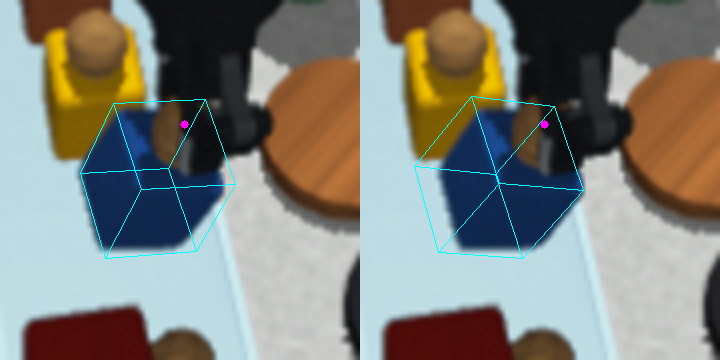

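```bash
python3 -m crank '[{"angular":[0,0,0],"delta_pos":[-0.4,-0.03,0],"gripper":0.37},{"angular":[0,0,0],"delta_pos":[-0.4,-0.03,0],"gripper":0.37},{"angular":[0,0,0],"delta_pos":[-0.4,-0.03,0],"gripper":0.37},{"angular":[0,0,1],"delta_pos":[0,0,0],"gripper":0.37},{"angular":[0,0.8,0],"delta_pos":[0,0,0],"gripper":0.37},{"angular":[0,0.8,0],"delta_pos":[0,0,0],"gripper":0.37},{"angular":[0,0.8,0],"delta_pos":[0,0,0],"gripper":0.37},{"angular":[0,0.8,0],"delta_pos":[0,0,0],"gripper":0.37},{"angular":[0,0.8,0],"delta_pos":[0,0,0],"gripper":0.37},{"angular":[0,0,0],"delta_pos":[0,0,0],"gripper":0.37}]'
python3 - <<'E'
from h import *
p=state()['tool_pos'];overlay('o6',np.array(p)+[0.002,0,-.007],-90,[0,8],f=4)
E
```

```text
time: 47.05
tool_pos: [0.5199, -0.3538, 0.1277]
tool_rot: [-0.0, 0.985, -0.001, 0.172]
contact_force: [-0.9, -0.4, -3.9]
gripper_width: 0.373
(360, 720, 3)
```

View pics/o6.png

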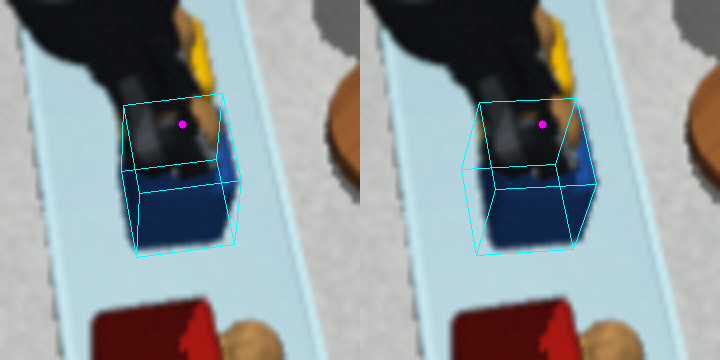

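```bash
python3 -m crank '[{"angular":[0,0,0],"delta_pos":[-0.14,0,0.38],"gripper":0.37},{"angular":[0,0,0],"delta_pos":[-0.14,0,0.38],"gripper":0.37},{"angular":[0,0,0],"delta_pos":[-0.1,0,0.28],"gripper":0.37},{"angular":[0,0,0],"delta_pos":[-0.04,0,0.1],"gripper":0.37},{"angular":[0,0,0],"delta_pos":[0,0,0],"gripper":0.37},{"angular":[0,0,0],"delta_pos":[0,0,0],"gripper":0.37}]'
```

```text
time: 47.85
tool_pos: [0.5234, -0.3541, 0.0949]
tool_rot: [-0.0, 0.985, -0.0, 0.175]
contact_force: [-4.2, 6.4, 10.4]
gripper_width: 0.378
```

```bash
python3 -m crank '[{"angular":[0,0,0],"delta_pos":[0,0,0],"gripper":0.42},{"angular":[0,0,0],"delta_pos":[0,0,0],"gripper":0.48},{"angular":[0,0,0],"delta_pos":[0,0,0],"gripper":0.55},{"angular":[0,0,0],"delta_pos":[0,0,-0.5],"gripper":0.6},{"angular":[0,0,0],"delta_pos":[0,0,-1],"gripper":0.6},{"angular":[0,0,0],"delta_pos":[0,0,-1],"gripper":0.6},{"angular":[0,-0.8,0],"delta_pos":[0,0,-0.3],"gripper":0.6},{"angular":[0,-0.8,0],"delta_pos":[0,0,-0.3],"gripper":0.6},{"angular":[0,-0.8,0],"delta_pos":[0,0,0],"gripper":0.6},{"angular":[0,-0.8,0],"delta_pos":[0,0,0],"gripper":0.6},{"angular":[0,-0.8,0],"delta_pos":[0,0,0],"gripper":0.6}]'
python3 - <<'E'
from h import *
to([.547,-.432,.15],down(np.radians(-87.5)))
im=save('side','s22')
im2=save('top','t22')
a=cv2.resize(im[230:460,270:430],None,fx=2.5,fy=2.5,interpolation=2);b=cv2.resize(im2[200:290,410:560],None,fx=2.6,fy=2.6,interpolation=2)
h=a.shape[0];b=cv2.copyMakeBorder(b,0,h-b.shape[0],0,0,0)
cv2.imwrite('pics/s22z.png',cv2.cvtColor(np.hstack([a,b]),cv2.COLOR_RGB2BGR))
E
```

```text
time: 49.22
tool_pos: [0.4903, -0.3545, 0.1811]
tool_rot: [0.001, 1.0, -0.001, -0.001]
contact_force: [0.1, 0.2, -0.3]
gripper_width: 0.597
tcp [ 0.4903 -0.3545  0.1811] euler [-1.000e-01  1.000e-01  1.799e+02] units [1.89 2.58 1.04] [ 0.01  0.01 -0.52]
```

View pics/s22z.png

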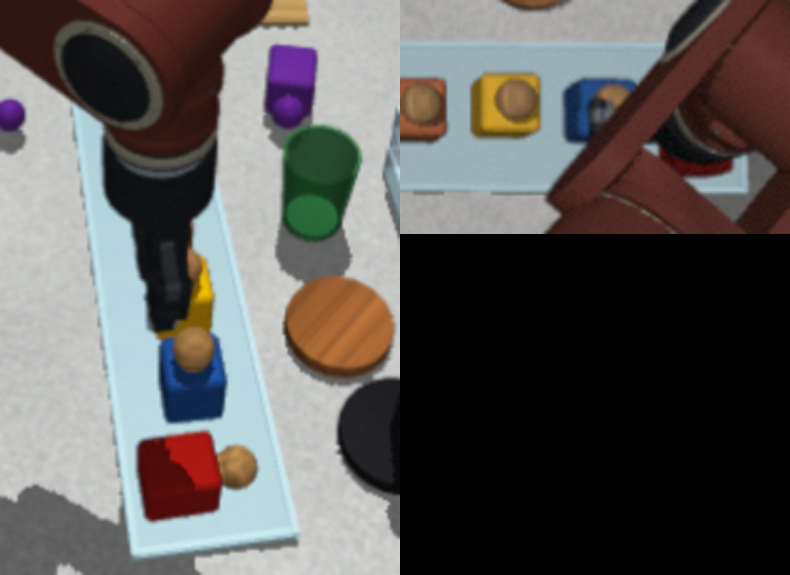

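```bash
python3 -m crank '[{"angular":[0,0,0],"delta_pos":[0.63,0.86,0],"gripper":0.52},{"angular":[0,0,0],"delta_pos":[0.63,0.86,0],"gripper":0.52},{"angular":[0,0,0],"delta_pos":[0.63,0.86,0],"gripper":0.52},{"angular":[0,0,-0.5],"delta_pos":[0,0,0.5],"gripper":0.52},{"angular":[0,0,0],"delta_pos":[0,0,0.8],"gripper":0.52},{"angular":[0,0,0],"delta_pos":[0,0,0.7],"gripper":0.52},{"angular":[0,0,0],"delta_pos":[0,0,0],"gripper":0.52}]'
python3 - <<'E'
from h import *
to([.547,-.432,.036],down(np.radians(-87.5)))
im=save('side','s23')
cv2.imwrite('pics/s23z.png',cv2.cvtColor(cv2.resize(im[300:480,290:450],None,fx=3,fy=3,interpolation=2),cv2.COLOR_RGB2BGR))
E
```

```text
time: 50.2
tool_pos: [0.5453, -0.4298, 0.1159]
tool_rot: [-0.002, 1.0, 0.021, -0.002]
contact_force: [-0.2, -0.1, 0.6]
gripper_width: 0.514
tcp [ 0.5453 -0.4298  0.1159] euler [   2.4    0.2 -179.7] units [0.07 0.09 2.66] [-0.05  0.05 -0.01]
```

View pics/s23z.png

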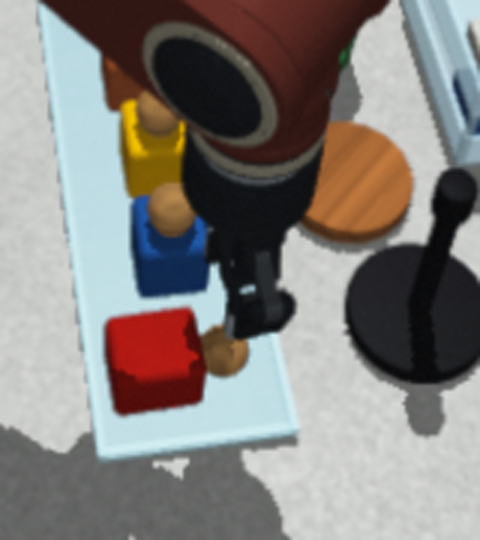

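```bash
python3 -m crank '[{"angular":[0,0,0],"delta_pos":[0.03,0.05,0.8],"gripper":0.52},{"angular":[0,0,0],"delta_pos":[0,0,0.8],"gripper":0.52},{"angular":[0,0,0],"delta_pos":[0,0,0.6],"gripper":0.52},{"angular":[0,0,0],"delta_pos":[0,0,0.43],"gripper":0.52},{"angular":[0,0,0],"delta_pos":[0,0,0],"gripper":0.45},{"angular":[0,0,0],"delta_pos":[0,0,0],"gripper":0.4},{"angular":[0,0,0],"delta_pos":[0,0,0],"gripper":0.37},{"angular":[0,0,0],"delta_pos":[0,0,0],"gripper":0.37}]'
python3 -m crank '[{"angular":[0,0,0],"delta_pos":[0,0,-0.4],"gripper":0.37},{"angular":[0,0,0],"delta_pos":[0,0,-0.4],"gripper":0.37},{"angular":[0,0,0],"delta_pos":[0,0,-0.5],"gripper":0.37},{"angular":[0,0,0],"delta_pos":[0,0,-0.5],"gripper":0.37},{"angular":[0,0,0],"delta_pos":[0,0,-0.5],"gripper":0.37},{"angular":[0,0,0],"delta_pos":[0,0,-0.5],"gripper":0.37},{"angular":[0,0,0],"delta_pos":[0,0,-0.2],"gripper":0.37},{"angular":[0,0,0],"delta_pos":[0,0,0],"gripper":0.37}]'
python3 - <<'E'
from h import *
to([.522,-.433,.13],down(np.radians(-90)))
p=state()['tool_pos'];overlay('o7',np.array(p)+[-.002,0,-.009],-87.5,[15,28],f=4)
E
```

```text
time: 51.25
tool_pos: [0.5485, -0.4334, 0.0418]
tool_rot: [0.001, 1.0, 0.021, 0.001]
contact_force: [0.8, -0.7, 0.3]
gripper_width: 0.374
time: 52.25
tool_pos: [0.5482, -0.4332, 0.1315]
tool_rot: [0.0, 1.0, 0.021, 0.0]
contact_force: [-0.1, 0.1, -3.0]
gripper_width: 0.372
tcp [ 0.5482 -0.4332  0.1315] euler [  2.5  -0.  180. ] units [-0.87 -0.04  0.05] [ 0.01 -0.01  0.49]
(360, 720, 3)
```

View pics/o7.png

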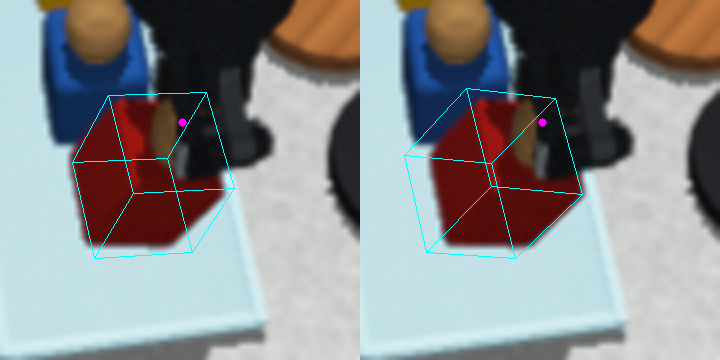

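```bash
python3 -m crank '[{"angular":[0,0,0],"delta_pos":[-0.4,-0.03,0],"gripper":0.37},{"angular":[0,0,0],"delta_pos":[-0.4,-0.03,0],"gripper":0.37},{"angular":[0,0,0.5],"delta_pos":[-0.1,0,0],"gripper":0.37},{"angular":[0,0.86,0],"delta_pos":[0,0,0],"gripper":0.37},{"angular":[0,0.86,0],"delta_pos":[0,0,0],"gripper":0.37},{"angular":[0,0.86,0],"delta_pos":[0,0,0],"gripper":0.37},{"angular":[0,0.86,0],"delta_pos":[0,0,0],"gripper":0.37},{"angular":[0,0.86,0],"delta_pos":[0,0,0],"gripper":0.37},{"angular":[0,0,0],"delta_pos":[0,0,0],"gripper":0.37}]'
python3 - <<'E'
from h import *
p=state()['tool_pos'];overlay('o8',np.array(p)+[0.002,0,-.007],-90,[0,8],f=4)
E
```

```text
time: 53.42
tool_pos: [0.5188, -0.4319, 0.1296]
tool_rot: [-0.001, 0.983, -0.001, 0.185]
contact_force: [-1.4, 0.7, -2.8]
gripper_width: 0.374
(360, 720, 3)
```

View pics/o8.png

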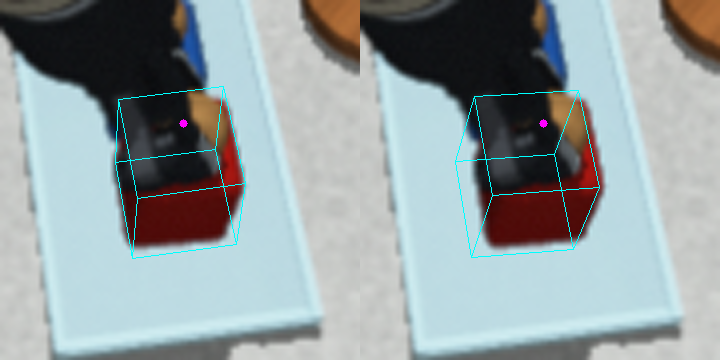

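```bash
python3 -m crank '[{"angular":[0,0,0],"delta_pos":[-0.14,0,0.38],"gripper":0.37},{"angular":[0,0,0],"delta_pos":[-0.14,0,0.38],"gripper":0.37},{"angular":[0,0,0],"delta_pos":[-0.1,0,0.26],"gripper":0.37},{"angular":[0,0,0],"delta_pos":[-0.03,0,0.08],"gripper":0.37},{"angular":[0,0,0],"delta_pos":[0,0,0],"gripper":0.37},{"angular":[0,0,0],"delta_pos":[0,0,0],"gripper":0.37}]'
```

```text
time: 54.22
tool_pos: [0.5223, -0.4324, 0.0966]
tool_rot: [0.0, 0.982, -0.0, 0.187]
contact_force: [-2.6, 3.3, 4.9]
gripper_width: 0.38
```

```bash
python3 -m crank '[{"angular":[0,0,0],"delta_pos":[0,0,0],"gripper":0.42},{"angular":[0,0,0],"delta_pos":[0,0,0],"gripper":0.48},{"angular":[0,0,0],"delta_pos":[0,0,0],"gripper":0.55},{"angular":[0,0,0],"delta_pos":[0,0,-0.5],"gripper":0.6},{"angular":[0,0,0],"delta_pos":[0,0,-1],"gripper":0.6},{"angular":[0,0,0],"delta_pos":[0,0,-1],"gripper":0.6},{"angular":[0,-0.86,0],"delta_pos":[0,0,-0.3],"gripper":0.6},{"angular":[0,-0.86,0],"delta_pos":[0,0,-0.3],"gripper":0.6},{"angular":[0,-0.86,0],"delta_pos":[-0.5,0,-1],"gripper":0.6},{"angular":[0,-0.86,0],"delta_pos":[-1,0,-1],"gripper":0.6},{"angular":[0,-0.86,0],"delta_pos":[-1,0,-1],"gripper":0.6},{"angular":[0,0,0],"delta_pos":[0,0,0],"gripper":0.6}]'
python3 -m crank '[{"angular":[0,0,0],"delta_pos":[-1,0,-0.3],"gripper":0.6},{"angular":[0,0,0],"delta_pos":[-0.5,0,-0.3],"gripper":0.6},{"angular":[0,0,0],"delta_pos":[0,0,0],"gripper":0.6},{"angular":[0,0,0],"delta_pos":[0,0,0],"gripper":0.6}]'
python3 - <<'E'
from h import *
save('side','s24');save('top','t24')
E
```

```text
time: 55.72
tool_pos: [0.4008, -0.4337, 0.2656]
tool_rot: [0.003, 1.0, -0.001, 0.002]
contact_force: [0.4, -0.9, -0.6]
gripper_width: 0.599
time: 56.22
tool_pos: [0.356, -0.4321, 0.2787]
tool_rot: [-0.0, 1.0, -0.0, 0.0]
contact_force: [0.8, -0.7, 0.1]
gripper_width: 0.6
```

View pics/s24.png

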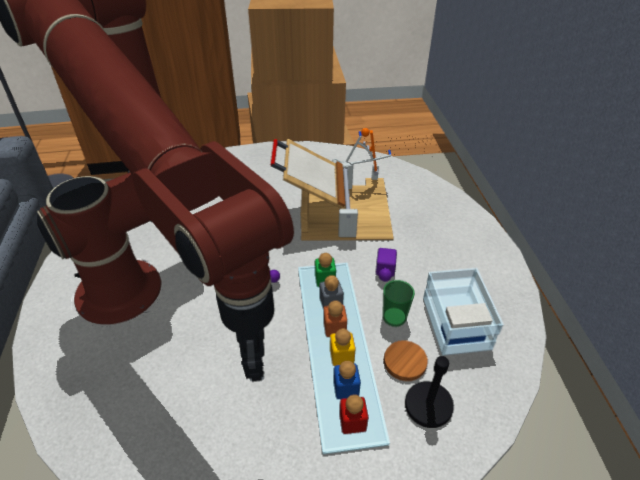

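View pics/t24.png

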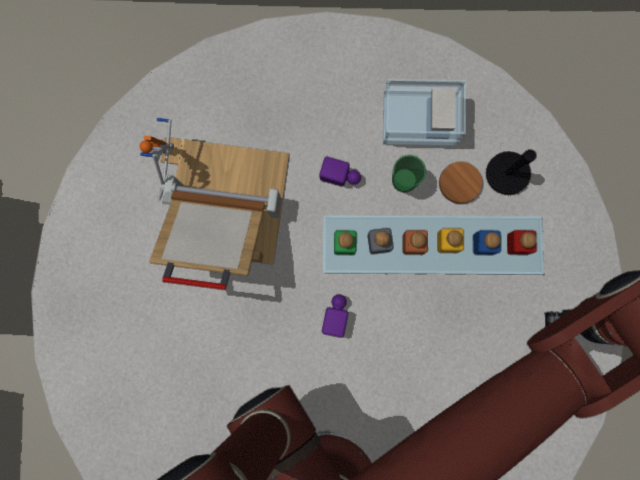

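Run:
```python
from h import *
np.set_printoptions(precision=3,suppress=True)
A,B=handle();M=(A+B)/2
print('theta',np.arctan2(M[2]-.086,np.hypot(*(M[:2]-[.6247,.2289]))))
```

```text
side 73 [275.4 138.9] [272.2 163.2]
top 290 [162.9 278.6] [224.1 286.5]
A [0.436 0.314 0.214] 0.0007511970835481313 B [0.42  0.197 0.212] 0.001337774285942292 len 0.11735688831606704 mid [0.428 0.255 0.213]
theta 0.5686331497404947
```

Board at about 0.57 (second notch), and all six jars stand. Handing in.

```bash
python3 -c "
from plant import *
print(job_done(), state()['time'])"
```

```text
the job is handed in; nothing more can be done
the job is handed in; nothing more can be done
```

The job is done and handed in at about 56 s of the 210 s allowed. The board rests in its second notch and all six jars stand in the lane.

**Board:** I lifted it by the handle to about 1.34 rad, and the picture showed the orange catch tripped back. I then lowered it until it hit a hard stop at flat, with the catch leaning to the board again. Finally I raised it to about 0.645 and let it sink back. The last camera check put it at 0.57 rad, against 0.56 for the second notch.

**Jars:** The green, brown, yellow, blue and red jars were all lying down. I picked each up by its ball, tilted it upright and set it down near its place on the lane floor. The grey jar already stood and was not touched.

**Last checks:** The final side and top pictures show all six jars upright, with the tumbler, coasters, lamp base and purple look-alikes where they were. The gripper was clear of everything.

**Disagreements:**
- **First lowering:** it looked flat but was not quite, about 8 mm high. I pressed it down until the force rose to 37 N, which confirmed the stop.
- **Handle in the grip:** the bar slid about 7 mm between the pads, so angles read from tool height and from tool position differed by about 0.02 rad. The final 0.57 comes from the camera instead.
- **Network finds and tilts:** the landmark network confused the green and brown jars with other things, so I placed those from the pictures. An automatic tilt fit also gave poor results, so I judged the jar tilts from overlays drawn on the pictures.

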